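# Dry-fit a two-column trophy

## Robot

A 6-joint arm with a two-finger parallel gripper is mounted at the origin on the work surface. World frame = base frame: x ahead of the robot, y to its left, z up, the work surface at z = 0. Lengths are in m, angles in rad, forces in N, time in s.
With the tool pointing down it reaches from about 0.35 to 0.775 m from the base axis. Payload 7.3 kg.
Tool frame: the origin (TCP) lies midway between the tips of the shut fingers; the grasp point (between the pads) lies 19 mm behind it; z points along the fingers, y is the line along which they close (so a half turn about z gives the same grasp; the last joint's range is limited). The gripper opens to 92 mm and grips with 3 to 60 N. Pads are 19 mm wide; open, the fingers measure 130 mm over their backs; the gripper's body (75 mm by 190 mm) begins 47 mm behind the grasp point.
Start: joints at [1.058, 0.342, 1.524, -0, 1.275, -0.146], TCP at [0.188, 0.49, 0.227] pointing down, gripper open.
Joint ranges: [-2.53, 2.53], [-0.77, 2.02], [0.04, 2.7], [-1, 4.14], [0.28, 2.66], [-3.11, 3.11]. Speed limits (rad/s): [2.57, 2.57, 3.14, 3.14, 3.14, 3.14].

## Interface

Orientations are given as [roll, pitch, yaw] about the fixed x, y, z axes, in that order (R = Rz(yaw) Ry(pitch) Rx(roll)).
In Python, from cell import robot, read_camera, camera_params, nets gives the robot as it stands. The module is installed in compiled form; this text tells all that it offers.
- The arm moves only by the tool step_arm, never from a script. Its argument "steps" is a list of rows, each an object of numbers: "x", "y", "z": the shift along the tool's x, y, z as a fraction of full scale; "rx", "ry", "rz": the turn, a rotation vector about the tool's x, y, z as a fraction of full scale; "claw": the opening, from -1 (shut) to 1 (fully open). In form: [{"x": .., "y": .., "z": .., "rx": .., "ry": .., "rz": .., "claw": ..}, ...]. A call has 1 to 12 rows; each row is the pose to reach, as a shift and turn from the pose commanded when the call began, along the tool's axes at that moment; what a row does not reach only later rows make up. Full scale, the value 1, is 750 mm for a shift and pi/4 rad for a turn. A row lasts 1/12 s, in which the tool goes at most 41.7 mm and 7.16 degrees, less where a joint would pass 70% of its speed; a pose out of reach is approached as far as the arm can. A call with a number of a shift or a turn outside -1 to 1 is refused whole. A call with a gripper value outside its range is refused whole. The fingers move at their own pace and stop on an object; "squeeze" is the grip in N (left out, the last holds). Time passes only in rows, so rows that repeat a pose let the fingers close. It gives the time, the measured TCP pose, the force, the opening and the grip force at its end, in the units of the state.
- robot.observe(): the state, without advancing time (a new reading comes with each control period).
- read_camera(name): name is "scene" or "top"; returns (picture, depth): 400x640x3 uint8, blue, green, red; 400x640 float32, m along the optical axis (not along the pixel's ray), 0 where there is no reading.
- camera_params(name): a dict with "fx", "fy", "cx", "cy" (pixels), "R" (3x3) and "t" (3): a world point X has camera coordinates R X + t. Camera axes: x right, y down, z forward; pixel columns grow to the right and rows downward; lengths in m; the calibration is good to about 2 mm. A picture is of the moment at which its call begins. camera_params takes no time and is no camera call.
- robot.hand_in(): hands the job in; it is judged then, once.
Trained networks look in the newest picture that a camera, given by its name, has taken for a name from the list of things; names that differ only in an ending like _2 or _b are one class to them, and where a whole thing is asked for, a point or a joint stands for the part that bears it (a point fixed in the world has none). Each returns a list of dicts, best first, with "conf" (0 to 1); they miss things now and then, are a little off and sometimes report something else, mostly with a low value. They report only what shows in the picture. A call takes as long as a camera call. They do not tell look-alikes from the thing itself.
- nets.masks_of(camera, query): "region" (400x640 bool, what is visible of it) and "box" ([left, top, right, bottom] in pixels, round what is visible of it).
- nets.landmark_of(camera, query): "pixel" ([row, column] in pixels: a listed point, or the origin of a listed thing).
The state is a dict: "time": time; "qpos": joint angles; "qvel": joint speeds; "joint_efforts": joint torques, N m; "tool_pos": TCP position; "tool_rot": TCP orientation; "contact_force": force on the tool from outside, world axes, zero at the start; "torque": the same for the moment, N m; "opening": finger opening in m; "grip_force": force on a finger pad.
Only numpy, scipy, OpenCV 4.12 (cv2) and the standard library are available. Lean on these libraries where they do the work, as an engineer would, in place of code of your own. Each camera call takes 0.05 s, during which the arm holds its last target. There are 200 camera calls.

## Task

Dry-fit the two-column trophy on the black base, square to it: blue column over the base's left rod hole and red column over the right one as the robot sees them, and the silver cup over the middle hole, its handles pointing at the columns. Lay the black deck across both columns, centred over the base and lengthwise with it, and stand the gold star on the middle of the deck, its flat faces to front and back. Leave the green column and the walnut blank where they are, for the next order.

Things in the scene. Friction and masses are not known exactly. Their poses are not given: they have to be found in the camera images.
- black_base: Black marble base, fixed, 90 (x) by 210 (y) by 30 mm high, on the left or right half of the bench. Origin: centre of underside, z up; x points away from the robot, y to its left, up to 0.25 rad askew. The brass name plate is on the front, facing the robot. On its flat top three brass-rimmed rod holes at y = +70 (left), 0 and -70 mm (right), x = 0; parts stand over them, nothing is inserted.
- walnut_base: Brown walnut base of the next order, fixed, not used: same shape, size, axes and brass rod holes as the black base, on the other half of the bench. Origin: centre of its underside.
- blue_column: Blue trophy column: loose upright square post, 40 x 40 mm, 100 mm high, brass-coloured edges, rod hole in the top, 0.13 to 0.23 kg. Origin: centre of underside; z up, x and y square to its faces. Starts yawed up to 0.4 rad, among the other small parts.
- red_column: Red trophy column: loose upright square post, 40 x 40 mm, 100 mm high, brass-coloured edges, rod hole in the top, 0.13 to 0.23 kg. Origin: centre of underside; z up, x and y square to its faces. Starts yawed up to 0.4 rad, among the other small parts.
- green_column: Green trophy column: loose upright square post, 40 x 40 mm, 100 mm high, brass-coloured edges, rod hole in the top, 0.13 to 0.23 kg. Origin: centre of underside; z up, x and y square to its faces. Starts yawed up to 0.4 rad, among the other small parts. Not used.
- silver_cup: Silver lidded cup, 82 mm high, 0.15 to 0.29 kg: foot 46 mm across, thin stem, bowl 48 mm across with upright sides 36 to 62 mm above the underside, lid rim 52 mm across at 65 mm. Thin ear handles at +y and -y (72 mm over both, 38 to 62 mm high); the bowl is free to grip along x. Origin: centre of underside, z up. Starts yawed up to 0.4 rad.
- black_deck: Black marble deck: flat board 56 (x) by 190 (y) by 16 mm (z), gold line on the long edges, three flush brass-rimmed holes on top (middle and y = +/-70 mm), 0.22 to 0.42 kg. Origin: centre of underside. Lies flat at the far left or far right of the parts, its long y axis within 0.3 rad of the line straight away from the robot.
- gold_star: Gold five-pointed star on a stem and a round black foot (48 mm across, 12 mm high), 90 mm high, 0.11 to 0.21 kg. The star lies in the y-z plane, 66 mm wide, one point up; its hub, 55 mm above the underside, is a disc 28 mm in diameter and 24 mm thick with flat faces to +x and -x, the place to grip. Origin: centre of underside, z up. Starts yawed up to 0.4 rad.
- walnut_blank: Brown walnut plaque blank with a brass plate on top, 60 (x) by 180 (y) by 14 mm, 0.25 kg, loose, lying flat at the other end of the parts from the deck. Origin: centre of underside. Not used.
There are look-alikes about, which are no part of the job. What is shaped like the silver_cup but purple or turquoise is not meant. What is shaped like the gold_star but pink is not meant.

How it is judged:
By the outcome, as a careful person would: the job done as asked, in the order asked, and still so for the second after the job is handed in, with the robot touching nothing.
It also fails if it takes over 128 s, if anything falls off the work surface, if the arm or the gripper's body presses on something with over 40 N, if the wrist force passes 120 N, or if a joint passes its speed limit or range.

## Working session

There is one attempt and no reset: what is moved stays moved. The work goes in short steps, Python scripts to look and compute and a tool call to move; the robot and the scene stay as the last step left them, time stands still between calls to the robot, and variables do not carry over. Pictures are saved under pics/ and viewed, at most 14 in all, crops included, and the job is handed in when it is done.

Besides the shell and the picture viewer there is one more tool, called in YAML: its name, and indented under it one key for each argument. step_arm: Moves the arm, as the interface text tells. Its arguments: {"type":"object","properties":{"steps":{"type":"array","items":{"type":"object","properties":{"x":{"type":"number","minimum":-1,"maximum":1},"y":{"type":"number","minimum":-1,"maximum":1},"z":{"type":"number","minimum":-1,"maximum":1},"rx":{"type":"number","minimum":-1,"maximum":1},"ry":{"type":"number","minimum":-1,"maximum":1},"rz":{"type":"number","minimum":-1,"maximum":1},"claw":{"type":"number"}}}},"squeeze":{"type":"number"}},"required":["steps"]}

```bash
mkdir -p pics; ls; python3 - <<'E'
from cell import robot, read_camera, camera_params
import cv2,numpy as np
for n in("top","scene"):
    p,d=read_camera(n); cv2.imwrite(f"pics/{n}0.png",p); np.save(f"{n}0.npy",d)
    c=camera_params(n); print(n,c)
print(robot.observe())
E
```

```text
pics
top {'fx': 458.4565040092504, 'fy': 458.4565040092504, 'cx': 326.91944873921085, 'cy': 212.5637623325192, 'R': array([[-0.08517748, -0.99633905, -0.00729973],
       [-0.96663843,  0.08441019, -0.24183687],
       [ 0.24156769, -0.01354285, -0.97028946]]), 't': array([0.02805421, 0.45576828, 1.05234428])}
scene {'fx': 381.57123341572776, 'fy': 381.57123341572776, 'cx': 322.1005690787448, 'cy': 199.02108807617842, 'R': array([[ 0.2101755 ,  0.97755369, -0.01466455],
       [ 0.66412692, -0.15376376, -0.73163662],
       [-0.71746895,  0.14403297, -0.6815371 ]]), 't': array([-0.08450338, -0.26786414,  1.38832409])}
{'time': 0.1, 'qpos': array([ 1.05802135e+00,  3.42631616e-01,  1.52489630e+00, -1.37693834e-05,
        1.27541424e+00, -1.46011303e-01]), 'qvel': array([-0.00113419, -0.00119569, -0.00118372,  0.00120455, -0.0007722 ,
        0.00090725]), 'joint_efforts': array([ 2.41531525e-03, -4.32003021e+01, -2.44695032e+01,  7.19073555e-02,
        5.25813724e-02, -6.04296270e-05]), 'tool_pos': array([0.18807481, 0.48977378, 0.22613438]), 'tool_rot': array([-3.14025560e+00, -1.83314894e-04,  2.77483287e+00]), 'contact_force': array([0.01698018, 0.75675267, 0.74413645]), 'torque': array([-0.02318316,  0.02046124,  0.03262825]), 'grip_force': 0.0, 'opening': 0.0919055594609782}
```

View pics/top0.png

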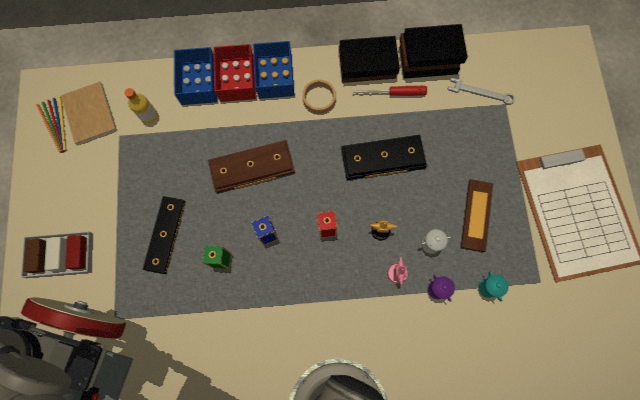

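View pics/scene0.png

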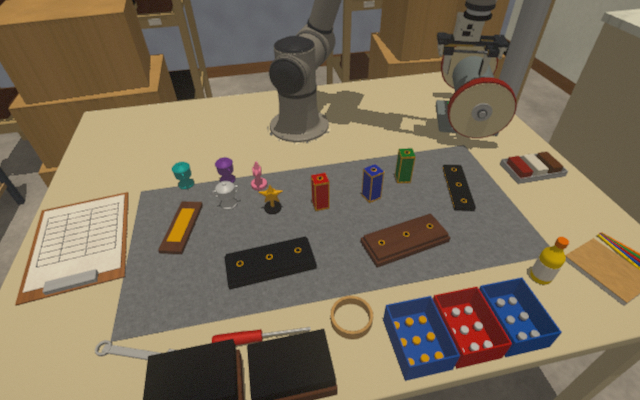

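The top view shows the black base at (384,157) and the walnut base at (251,165). The deck is at (165,235), with the columns at blue (264,230), red (327,224) and green (216,257).

Cup-shaped things: (436,241) silver, (442,287) purple and (495,286) turquoise. The silver one is meant. Star-shaped things: (382,228) gold and (400,270) pink. The gold one is meant. I'll confirm both in a crop while measuring.

```bash
cat > h.py <<'E'
from cell import robot, read_camera, camera_params, nets
import cv2, numpy as np
def cloud(n, d):
    c=camera_params(n); v,u=np.mgrid[:400,:640]
    P=np.stack([(u-c["cx"])/c["fx"]*d,(v-c["cy"])/c["fy"]*d,d],-1)
    return (P-c["t"])@c["R"]
def pix(n,X):
    c=camera_params(n); q=c["R"]@np.asarray(X)+c["t"]
    return c["fx"]*q[0]/q[2]+c["cx"], c["fy"]*q[1]/q[2]+c["cy"]
def rect(P):
    (cx,cy),(w,h),a=cv2.minAreaRect((P[:,:2]*1000).astype(np.float32))
    return np.round([cx,cy,w,h,a],1)
E
python3 - <<'E'
from h import *
T={"black_base":.03,"walnut_base":.03,"blue_column":.1,"red_column":.1,"green_column":.1,"black_deck":.016,"walnut_blank":.014,"silver_cup":.082,"gold_star":.09}
for n in("top","scene"):
    p,d=read_camera(n); W=cloud(n,d)
    if n=="top":
        cv2.imwrite("pics/crop0.png",cv2.resize(p[190:310,350:520],None,fx=4,fy=4,interpolation=cv2.INTER_CUBIC))
    for k,h in T.items():
        for m in nets.masks_of(n,k)[:3]:
            if m["conf"]<.3: continue
            r=m["region"]&(d>0); P=W[r]; z=P[:,2]
            t=P[abs(z-h)<.006] if k[-3:] not in("cup","tar") else P[z>.03]
            print(n,k,round(m["conf"],2),m["box"],"zmax",np.round(np.percentile(z,[5,50,98]),3),len(t),rect(t) if len(t)>5 else "")
E
```

```text
top black_base 0.65 [344.3, 133.9, 424.6, 182.5] zmax [0.013 0.028 0.033] 2296 [ 604.1 -169.3   82.5  200.3    4.1]
top walnut_base 0.64 [206.9, 138.4, 292.8, 194.0] zmax [0.012 0.029 0.033] 2326 [608.6 173.9  82.7 200.8  10.4]
top blue_column 0.64 [249.6, 217.1, 278.4, 247.6] zmax [0.005 0.098 0.102] 310 [426.2 141.7  41.8  40.6  18.6]
top red_column 0.82 [315.0, 214.3, 335.9, 240.4] zmax [0.011 0.098 0.103] 297 [428.1  -7.3  41.3  39.8   3.5]
top red_column 0.51 [369.3, 220.5, 395.8, 237.2] zmax [0.007 0.059 0.082] 0 
top green_column 0.62 [203.1, 246.7, 230.7, 268.4] zmax [0.012 0.097 0.103] 325 [371.4 258.6  42.1  40.6  80.6]
top black_deck 0.91 [143.2, 200.1, 183.3, 274.1] zmax [0.01  0.016 0.02 ] 1681 [447.9 399.1  58.4 189.3  75.1]
top walnut_blank 0.82 [460.7, 182.6, 488.3, 249.7] zmax [0.009 0.013 0.017] 1622 [ 430.6 -386.3   61.1  180.6   74.5]
top silver_cup 0.98 [479.8, 270.5, 509.9, 299.7] zmax [0.003 0.069 0.079] 461 [ 248.4 -384.2   49.9   50.9   56.7]
top silver_cup 0.96 [427.9, 277.1, 454.9, 303.9] zmax [0.006 0.069 0.079] 445 [ 255.4 -261.3   49.9   50.7   68.2]
top
[... 1027 characters left out ...]
e walnut_blank 0.66 [157.7, 201.2, 204.3, 255.5] zmax [0.005 0.014 0.017] 1172 [ 431.2 -388.8   62.3  183.9   74.1]
scene silver_cup 0.9 [215.6, 180.6, 234.9, 214.1] zmax [0.003 0.055 0.078] 318 [ 368.8 -263.6   49.1   48.    58.4]
scene silver_cup 0.66 [173.5, 159.9, 194.5, 192.2] zmax [0.005 0.054 0.078] 272 [ 254.4 -386.3   44.3   41.9   57. ]
scene silver_cup 0.65 [216.5, 161.3, 236.0, 183.8] zmax [-0.001  0.053  0.078] 277 [ 297.4 -265.5   49.5  115.5   88. ]
scene gold_star 0.97 [262.7, 185.5, 282.7, 215.9] zmax [0.004 0.03  0.077] 191 [ 413.2 -144.7   53.8   25.1   85. ]
scene gold_star 0.54 [252.2, 161.2, 268.7, 191.3] zmax [0.    0.013 0.081] 126 [ 306.8 -170.9   23.7   53.2   75.2]
```

View pics/crop0.png

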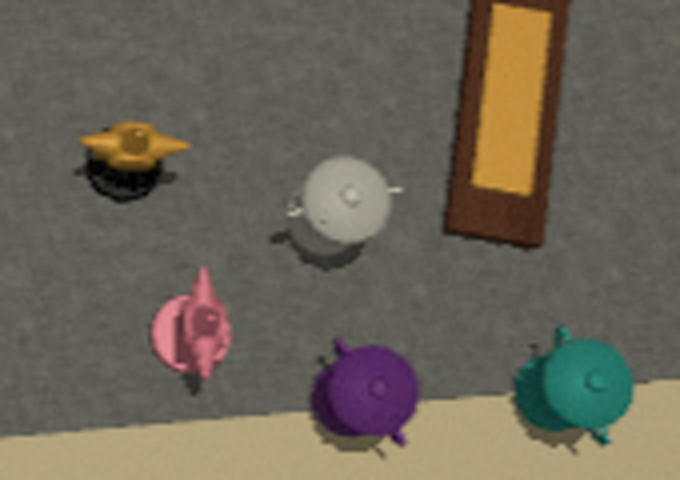

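The crop confirms the silver cup at crop (345,200), which is top (436,240), and the gold star at crop (133,147), which is top (383,227). Next I'll refine the cup, star and base holes.

```bash
cat >> h.py <<'E'
def plan(x,y,z,phi,s=None):
    """tool-frame fractions from measured pose to world TCP (mm) with closing line at phi deg"""
    s=s or robot.observe(); yaw=s["tool_rot"][2]; d=np.array([x,y,z])/1000-s["tool_pos"]
    ax=np.array([np.cos(yaw),np.sin(yaw),0]); ay=np.array([np.sin(yaw),-np.cos(yaw),0])
    p0=np.degrees(yaw)-90; t=(phi-p0+180)%360-180
    return np.round([d@ax/.75,d@ay/.75,-d[2]/.75,-t/45],4), "phi now",round(p0,2)
def Bp(u,v,c=(604.65,-170.65),a=np.radians(4.35)):
    return np.round([c[0]+np.cos(a)*u-np.sin(a)*v, c[1]+np.sin(a)*u+np.cos(a)*v],1)
E
python3 - <<'E'
from h import *
for n in("top","scene"):
    p,d=read_camera(n); W=cloud(n,d); hsv=cv2.cvtColor(p,cv2.COLOR_BGR2HSV)
    x,y,z=W[...,0],W[...,1],W[...,2]
    def near(c,r): return (np.hypot(x-c[0],y-c[1])<r)&(d>0)
    c=(.3677,-.2622)
    m=near(c,.045)
    lid=W[m&(z>.063)&near(c,.03)]; print(n,"cup lid",rect(lid),lid.mean(0), "knob",W[m&(z>.076)].mean(0))
    hd=W[m&(z>.03)&(z<.075)]; r=np.hypot(*(hd[:,:2]-np.array([rect(lid)[0],rect(lid)[1]])/1000).T)
    hd=hd[r>.028]; print("handles",np.round(hd*1000).astype(int).tolist()[:24])
    s=near((.412,-.141),.045)
    for lo,hi in((.025,.045),(.045,.065),(.065,.078),(.078,.095)):
        q=W[s&(z>lo)&(z<hi)]; print("star",lo,len(q),rect(q) if len(q)>3 else "",np.round(q.mean(0)*1000,1))
    q=W[s&(z>.007)&(z<.016)]; print("foot",len(q),rect(q))
    # base holes: brass coloured on top plane
    for nm,c in(("black",(.6047,-.1707)),("deck",(.4487,.398))):
        q=near(c,.1)&(abs(z-(.03 if nm=="black" else .016))<.006)&(hsv[...,1]>90)&(hsv[...,2]>60)
        k,l,st,ce=cv2.connectedComponentsWithStats(q.astype(np.uint8))
        for i in range(1,k):
            if st[i,4]>8: print(nm,st[i,4],np.round(W[l==i].mean(0)*1000,1), rect(W[l==i]))
    for k in("silver_cup","gold_star","black_base"):
        for l in nets.landmark_of(n,k)[:3]: 
            h=0; v,u=l["pixel"]; cc=camera_params(n); ray=cc["R"].T@np.array([(u-cc["cx"])/cc["fx"],(v-cc["cy"])/cc["fy"],1]); o=-cc["R"].T@cc["t"]
            print(k,round(l["conf"],2),np.round((o-ray*o[2]/ray[2])*1000,1))
print(plan(426.7,140.3,200,19.2), Bp(0,70),Bp(0,0),Bp(0,-70))
E
```

```text
top cup lid [ 366.7 -261.3   49.9   50.    53.1] [ 0.36577966 -0.25970493  0.07127125] knob [ 0.36638677 -0.26030971  0.0784605 ]
handles [[371, -290, 60], [371, -292, 60], [371, -295, 59], [371, -293, 48], [370, -294, 54], [364, -231, 63], [362, -227, 60], [362, -229, 60], [362, -231, 61], [362, -234, 60], [361, -226, 51], [361, -228, 53], [362, -232, 46]]
star 0.025 9 [ 405.5 -132.1   28.1    3.6   58.2] [ 406.3 -131.5   38.3]
star 0.045 72 [ 411.3 -139.3   61.4   23.6   80.9] [ 409.5 -139.2   61.2]
star 0.065 104 [ 410.7 -141.2   61.5   22.    88.6] [ 410.2 -139.9   68.3]
star 0.078 14 [ 411.2 -140.4    7.6    8.6   23.1] [ 411.3 -140.3   82.4]
foot 130 [ 407.5 -136.    48.    33.8   52.9]
black 33 [ 609.5 -240.2   29. ] [ 609.5 -240.2   15.8   17.3   80.2]
black 33 [ 604.8 -169.9   29.5] [ 604.8 -170.1   16.1   17.3   84.9]
black 33 [ 599.9 -100.1   29.8] [ 599.6 -100.4   15.7   17.5   85. ]
deck 32 [516.2 381.2  15.4] [515.8 380.7  16.9  16.3   1.9]
deck 31 [448.4 398.9  15.9] [449.5 398.4  16.7  15.4  82.4]
deck 37 [380.8 417.3  16.9] [381.  416.5  15.9  14.7  81.4]
silver_cup 
[... 1062 characters left out ...]
102.6   17.    21.5   81.3]
black 37 [ 603.  -172.8   30.1] [ 602.4 -173.1   17.4   18.1   77.6]
black 42 [ 607.2 -242.4   29.8] [ 606.8 -242.2   17.9   17.1    3.4]
deck 23 [378.3 415.8  15.7] [377.9 416.4  15.   22.9  63.4]
deck 28 [445.9 397.6  15.6] [447.2 398.5  17.6  22.3  86.4]
deck 28 [513.3 379.   15.8] [513.  379.7  18.5  20.5  33.8]
silver_cup 0.73 [ 269.5 -264.3    0. ]
silver_cup 0.66 [ 227.1 -386.1    0. ]
gold_star 0.97 [ 401.4 -149.7    0. ]
gold_star 0.84 [ 295.3 -171.9    0. ]
gold_star 0.36 [ 438.9 -382.5   -0. ]
black_base 0.62 [ 601.3 -175.     0. ]
(array([-0.464 , -0.3214,  0.0357,  1.1063]), 'phi now', np.float64(68.98)) [ 599.3 -100.9] [ 604.6 -170.6] [ 610.  -240.4]
```

```bash
sed -i 's/c=(604.65,-170.65),a=np.radians(4.35)/c=(604.3,-171.0),a=np.radians(4.0)/' h.py; python3 -c "
from h import *
print(plan(426.7,140.3,200,19.2),Bp(0,70),Bp(0,-70))"
```

```text
(array([-0.464 , -0.3214,  0.0357,  1.1063]), 'phi now', np.float64(68.98)) [ 599.4 -101.2] [ 609.2 -240.8]
```

step_arm:
  steps:
    - {"x":-0.464,"y":-0.3214,"z":0.0357,"rz":1,"claw":1}
    - {"x":-0.464,"y":-0.3214,"z":0.0357,"rz":1,"claw":1}
    - {"x":-0.464,"y":-0.3214,"z":0.0357,"rz":1,"claw":1}
    - {"x":-0.464,"y":-0.3214,"z":0.0357,"rz":1,"claw":1}
    - {"x":-0.464,"y":-0.3214,"z":0.0357,"rz":1,"claw":1}
    - {"x":-0.464,"y":-0.3214,"z":0.0357,"rz":1,"claw":1}
    - {"x":-0.464,"y":-0.3214,"z":0.0357,"rz":1,"claw":1}
    - {"x":-0.464,"y":-0.3214,"z":0.0357,"rz":1,"claw":1}
    - {"x":-0.464,"y":-0.3214,"z":0.0357,"rz":1,"claw":1}
    - {"x":-0.464,"y":-0.3214,"z":0.0357,"rz":1,"claw":1}
    - {"x":-0.464,"y":-0.3214,"z":0.0357,"rz":1,"claw":1}
    - {"x":-0.464,"y":-0.3214,"z":0.0357,"rz":1,"claw":1}

```text
$.steps[0]: bad value
```

```bash
python3 -c "
from h import *
s=robot.observe(); print(s['time'],s['tool_pos'],s['tool_rot'],s['contact_force']); print(plan(426.7,140.3,52,19.2))"
```

```text
1.5 [0.18826725 0.49010367 0.22674361] [ 3.14149233e+00 -1.45762633e-05  2.77479384e+00] [-0.09111356 -0.44119586  0.50688119]
(array([-0.464 , -0.3214,  0.233 ,  1.1063]), 'phi now', np.float64(68.98))
```

step_arm:
  steps:
    - {"x":-0.464,"y":-0.3214,"z":0.0357,"rx":0,"ry":0,"rz":0.99,"claw":1}
    - {"x":-0.464,"y":-0.3214,"z":0.0357,"rx":0,"ry":0,"rz":0.99,"claw":1}
  squeeze: 30

```text
time: 1.67
tool_pos: [0.2328, 0.4249, 0.222]
tool_rot: [3.136, -0.006, 2.526]
contact_force: [2.5, -1.5, -0.4]
opening: 0.0919
grip_force: 0.0
```

```bash
python3 -c "
from h import *
print(plan(426.7,140.3,180,19.2))"
```

```text
(array([-0.4303, -0.1604,  0.056 ,  0.7891]), 'phi now', np.float64(54.71))
```

step_arm:
  steps:
    - {"x":-0.43,"y":-0.16,"z":0.056,"rx":0,"ry":0,"rz":0.789,"claw":1}
    - {"x":-0.43,"y":-0.16,"z":0.056,"rx":0,"ry":0,"rz":0.789,"claw":1}
    - {"x":-0.43,"y":-0.16,"z":0.056,"rx":0,"ry":0,"rz":0.789,"claw":1}
    - {"x":-0.43,"y":-0.16,"z":0.056,"rx":0,"ry":0,"rz":0.789,"claw":1}
    - {"x":-0.43,"y":-0.16,"z":0.056,"rx":0,"ry":0,"rz":0.789,"claw":1}
    - {"x":-0.43,"y":-0.16,"z":0.056,"rx":0,"ry":0,"rz":0.789,"claw":1}
    - {"x":-0.43,"y":-0.16,"z":0.056,"rx":0,"ry":0,"rz":0.789,"claw":1}
    - {"x":-0.43,"y":-0.16,"z":0.056,"rx":0,"ry":0,"rz":0.789,"claw":1}
    - {"x":-0.43,"y":-0.16,"z":0.056,"rx":0,"ry":0,"rz":0.789,"claw":1}
    - {"x":-0.43,"y":-0.16,"z":0.056,"rx":0,"ry":0,"rz":0.789,"claw":1}
    - {"x":-0.43,"y":-0.16,"z":0.056,"rx":0,"ry":0,"rz":0.789,"claw":1}
    - {"x":-0.43,"y":-0.16,"z":0.056,"rx":0,"ry":0,"rz":0.789,"claw":1}
  squeeze: 30

```text
time: 2.67
tool_pos: [0.4282, 0.1376, 0.1795]
tool_rot: [-3.141, -0.001, 1.905]
contact_force: [-0.6, 0.7, -0.5]
opening: 0.0919
grip_force: 0.0
```

```bash
python3 -c "
from h import *
s=robot.observe(); print(s['tool_pos'],s['tool_rot'],plan(426.7,140.3,52,19.2))"
```

```text
[0.42823945 0.13761961 0.17953334] [-3.14145409e+00 -5.11073484e-04  1.90543968e+00] (array([ 0.004 , -0.0008,  0.17  , -0.0006]), 'phi now', np.float64(19.17))
```

step_arm:
  steps:
    - {"x":0.004,"y":-0.001,"z":0,"rx":0,"ry":0,"rz":0,"claw":1}
    - {"x":0.004,"y":-0.001,"z":0.05,"rx":0,"ry":0,"rz":0,"claw":1}
    - {"x":0.004,"y":-0.001,"z":0.1,"rx":0,"ry":0,"rz":0,"claw":1}
    - {"x":0.004,"y":-0.001,"z":0.14,"rx":0,"ry":0,"rz":0,"claw":1}
    - {"x":0.004,"y":-0.001,"z":0.17,"rx":0,"ry":0,"rz":0,"claw":1}
    - {"x":0.004,"y":-0.001,"z":0.17,"rx":0,"ry":0,"rz":0,"claw":1}
    - {"x":0.004,"y":-0.001,"z":0.17,"rx":0,"ry":0,"rz":0,"claw":-1}
    - {"x":0.004,"y":-0.001,"z":0.17,"rx":0,"ry":0,"rz":0,"claw":-1}
    - {"x":0.004,"y":-0.001,"z":0.17,"rx":0,"ry":0,"rz":0,"claw":-1}
    - {"x":0.004,"y":-0.001,"z":0.17,"rx":0,"ry":0,"rz":0,"claw":-1}
    - {"x":0.004,"y":-0.001,"z":0.17,"rx":0,"ry":0,"rz":0,"claw":-1}
    - {"x":0.004,"y":-0.001,"z":0.17,"rx":0,"ry":0,"rz":0,"claw":-1}
  squeeze: 30

```text
time: 3.67
tool_pos: [0.4275, 0.1396, 0.0527]
tool_rot: [3.14, 0.0, 1.905]
contact_force: [-0.0, 0.4, -1.6]
opening: 0.0565
grip_force: 0.0
```

```bash
python3 -c "
from h import *
s=robot.observe(); print(s['tool_pos'],s['tool_rot'],plan(*Bp(0,70),84,4.0))"
```

```text
[0.42752228 0.13962107 0.052733  ] [3.13996045e+00 2.44891421e-04 1.90509051e+00] (array([-0.3785,  0.1111, -0.0417,  0.3367]), 'phi now', np.float64(19.15))
```

step_arm:
  steps:
    - {"x":0,"y":0,"z":0,"rx":0,"ry":0,"rz":0,"claw":-1}
    - {"x":0,"y":0,"z":0,"rx":0,"ry":0,"rz":0,"claw":-1}
    - {"x":0,"y":0,"z":0,"rx":0,"ry":0,"rz":0,"claw":-1}
    - {"x":0,"y":0,"z":0,"rx":0,"ry":0,"rz":0,"claw":-1}
    - {"x":0,"y":0,"z":0,"rx":0,"ry":0,"rz":0,"claw":-1}
    - {"x":0,"y":0,"z":-0.03,"rx":0,"ry":0,"rz":0,"claw":-1}
    - {"x":0,"y":0,"z":-0.06,"rx":0,"ry":0,"rz":0,"claw":-1}
    - {"x":0,"y":0,"z":-0.09,"rx":0,"ry":0,"rz":0,"claw":-1}
    - {"x":0,"y":0,"z":-0.09,"rx":0,"ry":0,"rz":0,"claw":-1}
  squeeze: 30

```text
time: 4.42
tool_pos: [0.4292, 0.1399, 0.1226]
tool_rot: [3.135, 0.001, 1.905]
contact_force: [1.0, 0.8, -0.8]
opening: 0.0401
grip_force: 30.0
```

```bash
python3 -c "
from h import *
s=robot.observe(); print(s['tool_pos'],s['tool_rot'],plan(*Bp(0,70),120,4.0))"
```

```text
[0.4292201  0.13990516 0.1226208 ] [3.13528543e+00 1.08125139e-03 1.90514961e+00] (array([-0.3781,  0.1088,  0.0035,  0.3368]), 'phi now', np.float64(19.16))
```

step_arm:
  steps:
    - {"x":-0.04,"y":0.012,"z":0,"rx":0,"ry":0,"rz":0.06,"claw":-1}
    - {"x":-0.09,"y":0.026,"z":0,"rx":0,"ry":0,"rz":0.12,"claw":-1}
    - {"x":-0.14,"y":0.04,"z":0,"rx":0,"ry":0,"rz":0.18,"claw":-1}
    - {"x":-0.19,"y":0.055,"z":0,"rx":0,"ry":0,"rz":0.24,"claw":-1}
    - {"x":-0.24,"y":0.07,"z":0,"rx":0,"ry":0,"rz":0.3,"claw":-1}
    - {"x":-0.29,"y":0.084,"z":0,"rx":0,"ry":0,"rz":0.337,"claw":-1}
    - {"x":-0.33,"y":0.096,"z":0,"rx":0,"ry":0,"rz":0.337,"claw":-1}
    - {"x":-0.36,"y":0.104,"z":0,"rx":0,"ry":0,"rz":0.337,"claw":-1}
    - {"x":-0.378,"y":0.109,"z":0,"rx":0,"ry":0,"rz":0.337,"claw":-1}
    - {"x":-0.378,"y":0.109,"z":0,"rx":0,"ry":0,"rz":0.337,"claw":-1}
    - {"x":-0.378,"y":0.109,"z":0,"rx":0,"ry":0,"rz":0.337,"claw":-1}
    - {"x":-0.378,"y":0.109,"z":0,"rx":0,"ry":0,"rz":0.337,"claw":-1}
  squeeze: 30

```text
time: 5.42
tool_pos: [0.5963, -0.1005, 0.1183]
tool_rot: [-3.139, -0.001, 1.641]
contact_force: [-0.4, 0.5, -1.9]
opening: 0.0402
grip_force: 30.0
```

```bash
python3 -c "
from h import *
s=robot.observe(); print(s['tool_pos'],s['tool_rot'],plan(*Bp(0,70),83.5,4.0))"
```

```text
[ 0.59629949 -0.10054079  0.11826756] [-3.13934072e+00 -1.27454900e-03  1.64067793e+00] (array([-0.0012,  0.0041,  0.0464,  0.0001]), 'phi now', np.float64(4.0))
```

step_arm:
  steps:
    - {"x":-0.001,"y":0.004,"z":0.02,"rx":0,"ry":0,"rz":0,"claw":-1}
    - {"x":-0.001,"y":0.004,"z":0.038,"rx":0,"ry":0,"rz":0,"claw":-1}
    - {"x":-0.001,"y":0.004,"z":0.043,"rx":0,"ry":0,"rz":0,"claw":-1}
    - {"x":-0.001,"y":0.004,"z":0.0465,"rx":0,"ry":0,"rz":0,"claw":-1}
    - {"x":-0.001,"y":0.004,"z":0.0465,"rx":0,"ry":0,"rz":0,"claw":-1}
    - {"x":-0.001,"y":0.004,"z":0.0465,"rx":0,"ry":0,"rz":0,"claw":-1}
  squeeze: 30

```text
time: 5.92
tool_pos: [0.6005, -0.1016, 0.0852]
tool_rot: [3.141, 0.0, 1.641]
contact_force: [-0.2, 0.8, -1.2]
opening: 0.0396
grip_force: 30.0
```

step_arm:
  steps:
    - {"x":0,"y":0,"z":0,"rx":0,"ry":0,"rz":0,"claw":1}
    - {"x":0,"y":0,"z":0,"rx":0,"ry":0,"rz":0,"claw":1}
    - {"x":0,"y":0,"z":0,"rx":0,"ry":0,"rz":0,"claw":1}
    - {"x":0,"y":0,"z":0,"rx":0,"ry":0,"rz":0,"claw":1}
    - {"x":0,"y":0,"z":0,"rx":0,"ry":0,"rz":0,"claw":1}
    - {"x":0,"y":0,"z":0,"rx":0,"ry":0,"rz":0,"claw":1}
    - {"x":0,"y":0,"z":-0.04,"rx":0,"ry":0,"rz":0,"claw":1}
    - {"x":0,"y":0,"z":-0.09,"rx":0,"ry":0,"rz":0,"claw":1}
    - {"x":0,"y":0,"z":-0.13,"rx":0,"ry":0,"rz":0,"claw":1}
    - {"x":0,"y":0,"z":-0.13,"rx":0,"ry":0,"rz":0,"claw":1}
    - {"x":0,"y":0,"z":-0.13,"rx":0,"ry":0,"rz":0,"claw":1}
  squeeze: 30

```text
time: 6.83
tool_pos: [0.6013, -0.1023, 0.1842]
tool_rot: [3.137, 0.002, 1.64]
contact_force: [-0.1, 0.3, -1.1]
opening: 0.0921
grip_force: 0.0
```

```bash
python3 -c "
from h import *
s=robot.observe(); print(s['tool_pos'],s['tool_rot'],plan(428.6,-8.6,180,3.5))"
```

```text
[ 0.60134455 -0.10228587  0.18415631] [3.13735272e+00 1.53771058e-03 1.64047631e+00] (array([ 0.1406, -0.2211,  0.0055,  0.0109]), 'phi now', np.float64(3.99))
```

step_arm:
  steps:
    - {"x":0.02,"y":-0.03,"z":0,"rx":0,"ry":0,"rz":0,"claw":1}
    - {"x":0.045,"y":-0.07,"z":0,"rx":0,"ry":0,"rz":0,"claw":1}
    - {"x":0.07,"y":-0.11,"z":0,"rx":0,"ry":0,"rz":0.011,"claw":1}
    - {"x":0.095,"y":-0.15,"z":0,"rx":0,"ry":0,"rz":0.011,"claw":1}
    - {"x":0.12,"y":-0.19,"z":0,"rx":0,"ry":0,"rz":0.011,"claw":1}
    - {"x":0.141,"y":-0.221,"z":0,"rx":0,"ry":0,"rz":0.011,"claw":1}
    - {"x":0.141,"y":-0.221,"z":0,"rx":0,"ry":0,"rz":0.011,"claw":1}
    - {"x":0.141,"y":-0.221,"z":0,"rx":0,"ry":0,"rz":0.011,"claw":1}
    - {"x":0.141,"y":-0.221,"z":0,"rx":0,"ry":0,"rz":0.011,"claw":1}
  squeeze: 30

```text
time: 7.58
tool_pos: [0.4281, -0.0082, 0.1817]
tool_rot: [-3.142, -0.0, 1.632]
contact_force: [0.4, -0.4, 0.5]
opening: 0.0919
grip_force: 0.0
```

```bash
cat > chk.py <<'E'
from h import *
import sys
def tops(h=.13,c=(.6043,-.171),r=.12,col=None):
    for n in("top","scene"):
        p,d=read_camera(n); W=cloud(n,d); z=W[...,2]
        m=(abs(z-h)<.006)&(np.hypot(W[...,0]-c[0],W[...,1]-c[1])<r)&(d>0)
        k,l,st,_=cv2.connectedComponentsWithStats(m.astype(np.uint8))
        for i in range(1,k):
            if st[i,4]>25: print(n,st[i,4],rect(W[l==i]),np.round(W[l==i].mean(0)*1000,1), "bgr",p[l==i].mean(0).round())
E
python3 -c "
from chk import *
tops()
s=robot.observe(); print(s['time'],s['tool_pos'],plan(428.6,-8.6,52,3.5))"
```

```text
scene 261 [ 601.2 -101.5   44.2   40.6    3.1] [ 603.5 -101.9  129.3] bgr [106.  61.  64.]
7.6833 [ 0.42847946 -0.00851466  0.18163967] (array([-1.000e-04,  2.000e-04,  1.729e-01, -8.000e-04]), 'phi now', np.float64(3.47))
```

step_arm:
  steps:
    - {"x":0,"y":0,"z":0.05,"rx":0,"ry":0,"rz":0,"claw":1}
    - {"x":0,"y":0,"z":0.1,"rx":0,"ry":0,"rz":0,"claw":1}
    - {"x":0,"y":0,"z":0.15,"rx":0,"ry":0,"rz":0,"claw":1}
    - {"x":0,"y":0,"z":0.173,"rx":0,"ry":0,"rz":0,"claw":0.5}
    - {"x":0,"y":0,"z":0.173,"rx":0,"ry":0,"rz":0,"claw":-1}
    - {"x":0,"y":0,"z":0.173,"rx":0,"ry":0,"rz":0,"claw":-1}
    - {"x":0,"y":0,"z":0.173,"rx":0,"ry":0,"rz":0,"claw":-1}
    - {"x":0,"y":0,"z":0.173,"rx":0,"ry":0,"rz":0,"claw":-1}
    - {"x":0,"y":0,"z":0.173,"rx":0,"ry":0,"rz":0,"claw":-1}
    - {"x":0,"y":0,"z":0.173,"rx":0,"ry":0,"rz":0,"claw":-1}
    - {"x":0,"y":0,"z":0.173,"rx":0,"ry":0,"rz":0,"claw":-1}
    - {"x":0,"y":0,"z":0.173,"rx":0,"ry":0,"rz":0,"claw":-1}
  squeeze: 30

```text
time: 8.68
tool_pos: [0.428, -0.008, 0.0529]
tool_rot: [3.14, 0.0, 1.632]
contact_force: [-0.2, 0.6, 3.9]
opening: 0.0402
grip_force: 30.0
```

step_arm:
  steps:
    - {"x":0,"y":0,"z":0,"rx":0,"ry":0,"rz":0,"claw":-1}
    - {"x":0,"y":0,"z":0,"rx":0,"ry":0,"rz":0,"claw":-1}
    - {"x":0,"y":0,"z":0,"rx":0,"ry":0,"rz":0,"claw":-1}
    - {"x":0,"y":0,"z":-0.03,"rx":0,"ry":0,"rz":0,"claw":-1}
    - {"x":0,"y":0,"z":-0.07,"rx":0,"ry":0,"rz":0,"claw":-1}
    - {"x":0,"y":0,"z":-0.12,"rx":0,"ry":0,"rz":0,"claw":-1}
    - {"x":0,"y":0,"z":-0.16,"rx":0,"ry":0,"rz":0,"claw":-1}
    - {"x":0,"y":0,"z":-0.16,"rx":0,"ry":0,"rz":0,"claw":-1}
    - {"x":0,"y":0,"z":-0.16,"rx":0,"ry":0,"rz":0,"claw":-1}
    - {"x":0,"y":0,"z":-0.16,"rx":0,"ry":0,"rz":0,"claw":-1}
  squeeze: 30

```text
time: 9.52
tool_pos: [0.4268, -0.0078, 0.1714]
tool_rot: [-3.14, -0.0, 1.632]
contact_force: [0.0, -0.2, -2.8]
opening: 0.0403
grip_force: 30.0
```

```bash
python3 -c "
from h import *
s=robot.observe(); print(s['tool_pos'],s['tool_rot'],plan(*Bp(0,-70),150,4.0))"
```

```text
[ 0.42681721 -0.00783857  0.17143088] [-3.13997262e+00 -4.90482759e-04  1.63185059e+00] (array([-0.3249,  0.2238,  0.0286, -0.0112]), 'phi now', np.float64(3.5))
```

step_arm:
  steps:
    - {"x":-0.03,"y":0.02,"z":0,"rx":0,"ry":0,"rz":0,"claw":-1}
    - {"x":-0.07,"y":0.048,"z":0,"rx":0,"ry":0,"rz":0,"claw":-1}
    - {"x":-0.115,"y":0.079,"z":0,"rx":0,"ry":0,"rz":0,"claw":-1}
    - {"x":-0.16,"y":0.11,"z":0,"rx":0,"ry":0,"rz":0,"claw":-1}
    - {"x":-0.205,"y":0.141,"z":0,"rx":0,"ry":0,"rz":0,"claw":-1}
    - {"x":-0.25,"y":0.172,"z":0,"rx":0,"ry":0,"rz":-0.011,"claw":-1}
    - {"x":-0.29,"y":0.2,"z":0.01,"rx":0,"ry":0,"rz":-0.011,"claw":-1}
    - {"x":-0.325,"y":0.224,"z":0.03,"rx":0,"ry":0,"rz":-0.011,"claw":-1}
    - {"x":-0.325,"y":0.224,"z":0.06,"rx":0,"ry":0,"rz":-0.011,"claw":-1}
    - {"x":-0.325,"y":0.224,"z":0.09,"rx":0,"ry":0,"rz":-0.011,"claw":-1}
    - {"x":-0.325,"y":0.224,"z":0.09,"rx":0,"ry":0,"rz":-0.011,"claw":-1}
    - {"x":-0.325,"y":0.224,"z":0.09,"rx":0,"ry":0,"rz":-0.011,"claw":-1}
  squeeze: 30

```text
time: 10.52
tool_pos: [0.6085, -0.2402, 0.1015]
tool_rot: [-3.136, -0.004, 1.64]
contact_force: [0.9, -1.2, -0.5]
opening: 0.0401
grip_force: 30.0
```

```bash
python3 -c "
from h import *
s=robot.observe(); print(s['tool_pos'],s['tool_rot'],plan(*Bp(0,-70),83.3,4.0))"
```

```text
[ 0.60845473 -0.24017573  0.1014622 ] [-3.13563295 -0.00389865  1.64032748] (array([-0.0009,  0.0009,  0.0242, -0.0004]), 'phi now', np.float64(3.98))
```

step_arm:
  steps:
    - {"x":-0.001,"y":0.001,"z":0.01,"rx":0,"ry":0,"rz":0,"claw":-1}
    - {"x":-0.001,"y":0.001,"z":0.018,"rx":0,"ry":0,"rz":0,"claw":-1}
    - {"x":-0.001,"y":0.001,"z":0.022,"rx":0,"ry":0,"rz":0,"claw":-1}
    - {"x":-0.001,"y":0.001,"z":0.025,"rx":0,"ry":0,"rz":0,"claw":-1}
    - {"x":-0.001,"y":0.001,"z":0.025,"rx":0,"ry":0,"rz":0,"claw":-1}
    - {"x":-0.001,"y":0.001,"z":0.025,"rx":0,"ry":0,"rz":0,"claw":-1}
    - {"x":-0.001,"y":0.001,"z":0.025,"rx":0,"ry":0,"rz":0,"claw":-1}
  squeeze: 30

```text
time: 11.1
tool_pos: [0.6112, -0.2418, 0.0866]
tool_rot: [3.141, 0.0, 1.641]
contact_force: [-0.3, -0.1, -2.0]
opening: 0.0398
grip_force: 30.0
```

step_arm:
  steps:
    - {"x":0.001,"y":-0.0025,"z":0,"rx":0,"ry":0,"rz":0,"claw":-1}
    - {"x":0.001,"y":-0.0025,"z":0.002,"rx":0,"ry":0,"rz":0,"claw":-1}
    - {"x":0.001,"y":-0.0025,"z":0.004,"rx":0,"ry":0,"rz":0,"claw":-1}
    - {"x":0.001,"y":-0.0025,"z":0.0045,"rx":0,"ry":0,"rz":0,"claw":-1}
    - {"x":0.001,"y":-0.0025,"z":0.0045,"rx":0,"ry":0,"rz":0,"claw":-1}
    - {"x":0.001,"y":-0.0025,"z":0.0045,"rx":0,"ry":0,"rz":0,"claw":-1}
  squeeze: 30

```text
time: 11.6
tool_pos: [0.6091, -0.2412, 0.083]
tool_rot: [3.141, 0.0, 1.64]
contact_force: [-1.3, -0.1, 0.5]
opening: 0.0403
grip_force: 30.0
```

Red is seated, so I release and retreat towards the cup.

step_arm:
  steps:
    - {"x":0,"y":0,"z":0,"rx":0,"ry":0,"rz":0,"claw":1}
    - {"x":0,"y":0,"z":0,"rx":0,"ry":0,"rz":0,"claw":1}
    - {"x":0,"y":0,"z":0,"rx":0,"ry":0,"rz":0,"claw":1}
    - {"x":0,"y":0,"z":0,"rx":0,"ry":0,"rz":0,"claw":1}
    - {"x":0,"y":0,"z":0,"rx":0,"ry":0,"rz":0,"claw":1}
    - {"x":0,"y":0,"z":0,"rx":0,"ry":0,"rz":0,"claw":1}
    - {"x":0,"y":0,"z":-0.04,"rx":0,"ry":0,"rz":0,"claw":1}
    - {"x":0,"y":0,"z":-0.09,"rx":0,"ry":0,"rz":0,"claw":1}
    - {"x":0,"y":0,"z":-0.13,"rx":0,"ry":0,"rz":0,"claw":1}
    - {"x":0,"y":0,"z":-0.13,"rx":0,"ry":0,"rz":0,"claw":1}
    - {"x":0,"y":0,"z":-0.13,"rx":0,"ry":0,"rz":0,"claw":1}
  squeeze: 30

```text
time: 12.52
tool_pos: [0.61, -0.2416, 0.1826]
tool_rot: [3.137, 0.002, 1.641]
contact_force: [-0.2, -0.1, -1.0]
opening: 0.0919
grip_force: 0.0
```

```bash
python3 -c "
from chk import *
tops()
s=robot.observe(); print(s['time'],s['tool_pos'],plan(367.9,-262.2,170,9))"
```

```text
top 285 [601.1 -98.5  41.5  40.9   2.9] [600.2 -98.8 128.8] bgr [108.  58.  51.]
scene 263 [ 601.5 -101.7   43.    40.3    3.5] [ 603.5 -101.9  129.3] bgr [111.  64.  65.]
scene 202 [ 610.1 -243.1   41.2   40.7    4.3] [ 616.4 -241.7  129.2] bgr [ 25.  43. 113.]
12.6167 [ 0.60857701 -0.24087413  0.17928433] (array([-0.006 , -0.3221,  0.0124, -0.1114]), 'phi now', np.float64(3.99))
```

step_arm:
  steps:
    - {"x":0,"y":-0.03,"z":0,"rx":0,"ry":0,"rz":0,"claw":1}
    - {"x":-0.002,"y":-0.08,"z":0,"rx":0,"ry":0,"rz":-0.03,"claw":1}
    - {"x":-0.003,"y":-0.13,"z":0,"rx":0,"ry":0,"rz":-0.06,"claw":1}
    - {"x":-0.004,"y":-0.18,"z":0,"rx":0,"ry":0,"rz":-0.09,"claw":1}
    - {"x":-0.005,"y":-0.23,"z":0,"rx":0,"ry":0,"rz":-0.111,"claw":1}
    - {"x":-0.006,"y":-0.28,"z":0.005,"rx":0,"ry":0,"rz":-0.111,"claw":1}
    - {"x":-0.006,"y":-0.322,"z":0.012,"rx":0,"ry":0,"rz":-0.111,"claw":1}
    - {"x":-0.006,"y":-0.322,"z":0.012,"rx":0,"ry":0,"rz":-0.111,"claw":1}
    - {"x":-0.006,"y":-0.322,"z":0.012,"rx":0,"ry":0,"rz":-0.111,"claw":1}
    - {"x":-0.006,"y":-0.322,"z":0.012,"rx":0,"ry":0,"rz":-0.111,"claw":1}
    - {"x":-0.006,"y":-0.322,"z":0.012,"rx":0,"ry":0,"rz":-0.111,"claw":1}
  squeeze: 25

```text
time: 13.53
tool_pos: [0.3693, -0.2625, 0.1709]
tool_rot: [3.141, -0.0, 1.728]
contact_force: [1.1, 0.8, 0.0]
opening: 0.0918
grip_force: 0.0
```

```bash
python3 -c "
from h import *
s=robot.observe(); print(s['time'],s['tool_pos'],plan(367.9,-262.2,31.5,9))"
```

```text
13.5333 [ 0.36933859 -0.26254487  0.17086256] (array([ 0.0008, -0.0018,  0.1858,  0.0004]), 'phi now', np.float64(9.02))
```

step_arm:
  steps:
    - {"x":0.001,"y":-0.002,"z":0.05,"rx":0,"ry":0,"rz":0,"claw":1}
    - {"x":0.001,"y":-0.002,"z":0.1,"rx":0,"ry":0,"rz":0,"claw":1}
    - {"x":0.001,"y":-0.002,"z":0.15,"rx":0,"ry":0,"rz":0,"claw":1}
    - {"x":0.001,"y":-0.002,"z":0.186,"rx":0,"ry":0,"rz":0,"claw":1}
    - {"x":0.001,"y":-0.002,"z":0.186,"rx":0,"ry":0,"rz":0,"claw":1}
    - {"x":0.001,"y":-0.002,"z":0.186,"rx":0,"ry":0,"rz":0,"claw":0}
    - {"x":0.001,"y":-0.002,"z":0.186,"rx":0,"ry":0,"rz":0,"claw":-1}
    - {"x":0.001,"y":-0.002,"z":0.186,"rx":0,"ry":0,"rz":0,"claw":-1}
    - {"x":0.001,"y":-0.002,"z":0.186,"rx":0,"ry":0,"rz":0,"claw":-1}
    - {"x":0.001,"y":-0.002,"z":0.186,"rx":0,"ry":0,"rz":0,"claw":-1}
    - {"x":0.001,"y":-0.002,"z":0.186,"rx":0,"ry":0,"rz":0,"claw":-1}
    - {"x":0.001,"y":-0.002,"z":0.186,"rx":0,"ry":0,"rz":0,"claw":-1}
  squeeze: 25

```text
time: 14.53
tool_pos: [0.3671, -0.2622, 0.0323]
tool_rot: [3.141, 0.001, 1.728]
contact_force: [0.2, -0.6, -0.7]
opening: 0.0498
grip_force: 0.0
```

step_arm:
  steps:
    - {"x":0,"y":0,"z":0,"rx":0,"ry":0,"rz":0,"claw":-1}
    - {"x":0,"y":0,"z":0,"rx":0,"ry":0,"rz":0,"claw":-1}
    - {"x":0,"y":0,"z":0,"rx":0,"ry":0,"rz":0,"claw":-1}
    - {"x":0,"y":0,"z":0,"rx":0,"ry":0,"rz":0,"claw":-1}
    - {"x":0,"y":0,"z":-0.04,"rx":0,"ry":0,"rz":0,"claw":-1}
    - {"x":0,"y":0,"z":-0.09,"rx":0,"ry":0,"rz":0,"claw":-1}
    - {"x":0,"y":0,"z":-0.14,"rx":0,"ry":0,"rz":0,"claw":-1}
    - {"x":0,"y":0,"z":-0.19,"rx":0,"ry":0,"rz":0,"claw":-1}
    - {"x":0,"y":0,"z":-0.21,"rx":0,"ry":0,"rz":0,"claw":-1}
    - {"x":0,"y":0,"z":-0.21,"rx":0,"ry":0,"rz":0,"claw":-1}
    - {"x":0,"y":0,"z":-0.21,"rx":0,"ry":0,"rz":0,"claw":-1}
  squeeze: 25

```text
time: 15.45
tool_pos: [0.3667, -0.2617, 0.1889]
tool_rot: [3.141, 0.0, 1.728]
contact_force: [-1.0, -0.0, -3.7]
opening: 0.0472
grip_force: 25.0
```

```bash
python3 -c "
from h import *
s=robot.observe(); print(s['time'],s['tool_pos'],s['contact_force'],plan(*Bp(0,0),185,4))"
```

```text
15.45 [ 0.36670295 -0.26173088  0.18886306] [-0.98783431 -0.03937998 -3.70396931] (array([0.07  , 0.3318, 0.0052, 0.1108]), 'phi now', np.float64(8.99))
```

step_arm:
  steps:
    - {"x":0.007,"y":0.03,"z":0,"rx":0,"ry":0,"rz":0.02,"claw":-1}
    - {"x":0.016,"y":0.075,"z":0,"rx":0,"ry":0,"rz":0.05,"claw":-1}
    - {"x":0.026,"y":0.125,"z":0,"rx":0,"ry":0,"rz":0.08,"claw":-1}
    - {"x":0.037,"y":0.175,"z":0,"rx":0,"ry":0,"rz":0.111,"claw":-1}
    - {"x":0.047,"y":0.225,"z":0,"rx":0,"ry":0,"rz":0.111,"claw":-1}
    - {"x":0.058,"y":0.275,"z":0,"rx":0,"ry":0,"rz":0.111,"claw":-1}
    - {"x":0.066,"y":0.31,"z":0,"rx":0,"ry":0,"rz":0.111,"claw":-1}
    - {"x":0.07,"y":0.332,"z":0.005,"rx":0,"ry":0,"rz":0.111,"claw":-1}
    - {"x":0.07,"y":0.332,"z":0.005,"rx":0,"ry":0,"rz":0.111,"claw":-1}
    - {"x":0.07,"y":0.332,"z":0.005,"rx":0,"ry":0,"rz":0.111,"claw":-1}
    - {"x":0.07,"y":0.332,"z":0.005,"rx":0,"ry":0,"rz":0.111,"claw":-1}
    - {"x":0.07,"y":0.332,"z":0.005,"rx":0,"ry":0,"rz":0.111,"claw":-1}
  squeeze: 25

```text
time: 16.45
tool_pos: [0.6034, -0.1716, 0.1844]
tool_rot: [-3.139, -0.001, 1.64]
contact_force: [-0.0, -0.6, -2.5]
opening: 0.0476
grip_force: 25.0
```

```bash
python3 -c "
from h import *
s=robot.observe(); print(s['time'],s['tool_pos'],s['contact_force'],plan(*Bp(0,0),70,4))
p,d=read_camera('scene'); u,v=map(int,pix('scene',[.604,-.171,.12])); cv2.imwrite('pics/cup1.png',cv2.resize(p[v-70:v+80,u-95:u+95],None,fx=4,fy=4,interpolation=cv2.INTER_CUBIC))"
```

```text
16.45 [ 0.60338997 -0.17161492  0.18439011] [-0.02451962 -0.57109071 -2.54300524] (array([ 0.0007,  0.0013,  0.1525, -0.0014]), 'phi now', np.float64(3.94))
```

View pics/cup1.png

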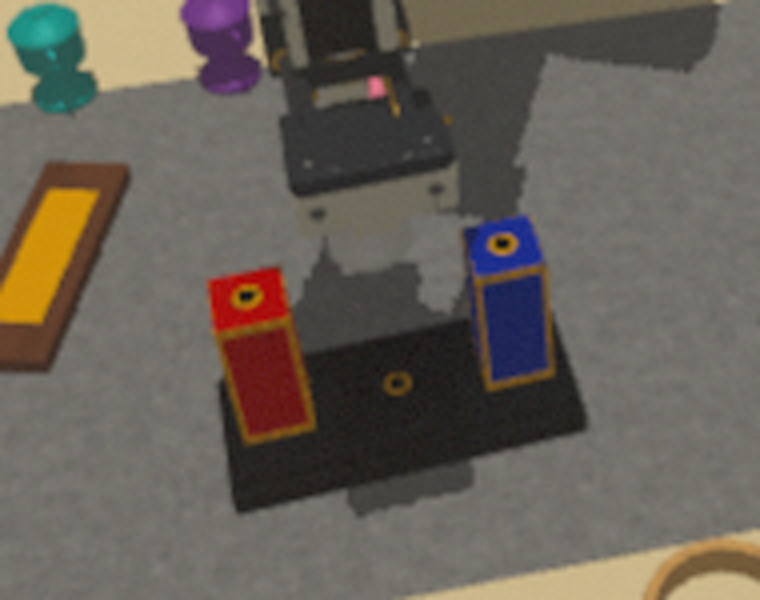

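The scene crop shows red at (247,300) and blue at (503,245) on the base, with the middle hole free at (398,383). The gripper above hides most of the cup. The opening of 47.6 mm and the force of about -2.5 N say the cup is held, so I lower it.

step_arm:
  steps:
    - {"x":0.0005,"y":0.001,"z":0.03,"rx":0,"ry":0,"rz":0,"claw":-1}
    - {"x":0.0005,"y":0.001,"z":0.07,"rx":0,"ry":0,"rz":0,"claw":-1}
    - {"x":0.0005,"y":0.001,"z":0.11,"rx":0,"ry":0,"rz":0,"claw":-1}
    - {"x":0.0005,"y":0.001,"z":0.14,"rx":0,"ry":0,"rz":0,"claw":-1}
    - {"x":0.0005,"y":0.001,"z":0.152,"rx":0,"ry":0,"rz":0,"claw":-1}
    - {"x":0.0005,"y":0.001,"z":0.152,"rx":0,"ry":0,"rz":0,"claw":-1}
    - {"x":0.0005,"y":0.001,"z":0.152,"rx":0,"ry":0,"rz":0,"claw":-1}
    - {"x":0.0005,"y":0.001,"z":0.152,"rx":0,"ry":0,"rz":0,"claw":-1}
    - {"x":0.0005,"y":0.001,"z":0.152,"rx":0,"ry":0,"rz":0,"claw":-1}
  squeeze: 25

```text
time: 17.25
tool_pos: [0.6064, -0.1713, 0.0736]
tool_rot: [3.138, 0.002, 1.64]
contact_force: [-0.2, -0.5, -3.1]
opening: 0.0477
grip_force: 25.0
```

```bash
python3 -c "
from h import *
s=robot.observe(); print(s['time'],s['tool_pos'],s['contact_force'],plan(*Bp(0,0),62.5,4))"
```

```text
17.25 [ 0.60643941 -0.17132756  0.07355965] [-0.20117747 -0.45006398 -3.13837217] (array([ 0.0006, -0.0028,  0.0147, -0.0004]), 'phi now', np.float64(3.98))
```

step_arm:
  steps:
    - {"x":0,"y":-0.002,"z":0.004,"rx":0,"ry":0,"rz":0,"claw":-1}
    - {"x":0,"y":-0.002,"z":0.008,"rx":0,"ry":0,"rz":0,"claw":-1}
    - {"x":0,"y":-0.002,"z":0.011,"rx":0,"ry":0,"rz":0,"claw":-1}
    - {"x":0,"y":-0.002,"z":0.013,"rx":0,"ry":0,"rz":0,"claw":-1}
    - {"x":0,"y":-0.002,"z":0.0145,"rx":0,"ry":0,"rz":0,"claw":-1}
    - {"x":0,"y":-0.002,"z":0.0145,"rx":0,"ry":0,"rz":0,"claw":-1}
    - {"x":0,"y":-0.002,"z":0.0145,"rx":0,"ry":0,"rz":0,"claw":-1}
    - {"x":0,"y":-0.002,"z":0.0145,"rx":0,"ry":0,"rz":0,"claw":-1}
  squeeze: 25

```text
time: 17.92
tool_pos: [0.6038, -0.1708, 0.0622]
tool_rot: [3.141, 0.0, 1.641]
contact_force: [-4.7, 1.7, 9.4]
opening: 0.0479
grip_force: 25.0
```

```bash
python3 -c "
from h import *
s=robot.observe(); print(s['time'],s['tool_pos'],s['contact_force'],plan(*Bp(0,0),62,4))"
```

```text
17.9167 [ 0.60377149 -0.17077255  0.06219751] [-4.68361557  1.70801491  9.40236635] (array([-0.0004,  0.0007,  0.0003,  0.0001]), 'phi now', np.float64(4.0))
```

Seated. I release, lift straight up, then check.

step_arm:
  steps:
    - {"x":0,"y":0,"z":0,"rx":0,"ry":0,"rz":0,"claw":1}
    - {"x":0,"y":0,"z":0,"rx":0,"ry":0,"rz":0,"claw":1}
    - {"x":0,"y":0,"z":0,"rx":0,"ry":0,"rz":0,"claw":1}
    - {"x":0,"y":0,"z":0,"rx":0,"ry":0,"rz":0,"claw":1}
    - {"x":0,"y":0,"z":0,"rx":0,"ry":0,"rz":0,"claw":1}
    - {"x":0,"y":0,"z":0,"rx":0,"ry":0,"rz":0,"claw":1}
    - {"x":0,"y":0,"z":-0.04,"rx":0,"ry":0,"rz":0,"claw":1}
    - {"x":0,"y":0,"z":-0.09,"rx":0,"ry":0,"rz":0,"claw":1}
    - {"x":0,"y":0,"z":-0.14,"rx":0,"ry":0,"rz":0,"claw":1}
    - {"x":0,"y":0,"z":-0.18,"rx":0,"ry":0,"rz":0,"claw":1}
    - {"x":0,"y":0,"z":-0.18,"rx":0,"ry":0,"rz":0,"claw":1}
    - {"x":0,"y":0,"z":-0.18,"rx":0,"ry":0,"rz":0,"claw":1}
  squeeze: 25

```text
time: 18.92
tool_pos: [0.6048, -0.1712, 0.1976]
tool_rot: [3.138, 0.002, 1.64]
contact_force: [-0.3, 0.2, -0.6]
opening: 0.092
grip_force: 0.0
```

```bash
python3 -c "
from h import *
s=robot.observe(); print(s['time'],s['tool_pos'],s['contact_force'],plan(448,398.2,190,75))"
```

```text
18.9167 [ 0.60475185 -0.17122656  0.19763555] [-0.31225476  0.1525426  -0.5785322 ] (array([ 0.7719, -0.1556,  0.0102, -1.5779]), 'phi now', np.float64(3.99))
```

step_arm:
  steps:
    - {"x":0.03,"y":-0.006,"z":0,"rx":0,"ry":0,"rz":-0.05,"claw":1}
    - {"x":0.08,"y":-0.016,"z":0,"rx":0,"ry":0,"rz":-0.15,"claw":1}
    - {"x":0.13,"y":-0.026,"z":0,"rx":0,"ry":0,"rz":-0.25,"claw":1}
    - {"x":0.18,"y":-0.036,"z":0,"rx":0,"ry":0,"rz":-0.35,"claw":1}
    - {"x":0.23,"y":-0.046,"z":0,"rx":0,"ry":0,"rz":-0.45,"claw":1}
    - {"x":0.28,"y":-0.056,"z":0,"rx":0,"ry":0,"rz":-0.55,"claw":1}
    - {"x":0.33,"y":-0.066,"z":0,"rx":0,"ry":0,"rz":-0.65,"claw":1}
    - {"x":0.38,"y":-0.076,"z":0,"rx":0,"ry":0,"rz":-0.75,"claw":1}
    - {"x":0.43,"y":-0.086,"z":0,"rx":0,"ry":0,"rz":-0.85,"claw":1}
    - {"x":0.47,"y":-0.094,"z":0,"rx":0,"ry":0,"rz":-0.95,"claw":1}
    - {"x":0.5,"y":-0.1,"z":0,"rx":0,"ry":0,"rz":-0.98,"claw":1}
    - {"x":0.5,"y":-0.1,"z":0,"rx":0,"ry":0,"rz":-0.98,"claw":1}
  squeeze: 25

```text
time: 19.92
tool_pos: [0.5005, 0.2016, 0.1938]
tool_rot: [-3.14, -0.003, 2.416]
contact_force: [-0.8, -0.4, -0.5]
opening: 0.0916
grip_force: 0.0
```

```bash
python3 -c "
from chk import *
s=robot.observe(); print(s['time'],s['tool_pos'],s['contact_force'],plan(448,398.2,100,75))
tops()
for n in('top','scene'):
    p,d=read_camera(n); W=cloud(n,d); z=W[...,2]; r=np.hypot(W[...,0]-.604,W[...,1]+.171)
    m=(d>0)&(r<.047)&(z>.093); lid=W[m&(r<.032)]; print('lid',rect(lid)); c=rect(lid)[:2]/1000
    h=W[(d>0)&(z>.068)&(z<.1)]; q=np.hypot(h[:,0]-c[0],h[:,1]-c[1]); h=h[(q>.029)&(q<.042)]; print(np.round(h*1000).astype(int).tolist())
    u,v=map(int,pix(n,[.604,-.171,.1])); cv2.imwrite(f'pics/a_{n}.png',cv2.resize(p[v-45:v+50,u-60:u+60],None,fx=4,fy=4,interpolation=cv2.INTER_CUBIC))
a=[cv2.imread(f'pics/a_{n}.png') for n in('top','scene')]; cv2.imwrite('pics/a.png',cv2.resize(np.hstack(a),(800,317)))
"
```

```text
19.9167 [0.50051328 0.20162325 0.19376097] [-0.80194799 -0.42029416 -0.5205076 ] (array([ 0.2264,  0.1495,  0.125 , -0.5911]), 'phi now', np.float64(48.4))
top 288 [ 608.8 -240.4   42.5   40.9    3.6] [ 608.2 -240.3  128.7] bgr [ 31.  44. 148.]
top 289 [601.2 -98.9  42.   41.6   3.7] [600.1 -98.6 129. ] bgr [109.  58.  52.]
scene 269 [ 601.8 -101.5   44.9   40.6    3.7] [ 604.  -102.   129.2] bgr [108.  64.  66.]
scene 292 [ 609.9 -242.9   42.9   40.6    3.2] [ 611.9 -242.9  129.3] bgr [ 21.  44. 155.]
lid [ 602.9 -169.8   50.8   51.2   58.4]
[[606, -200, 91], [606, -202, 91], [603, -200, 92], [604, -203, 89], [605, -201, 81], [604, -204, 82], [604, -139, 89], [607, -201, 70], [604, -202, 76], [601, -136, 92], [601, -138, 92], [600, -140, 94], [601, -134, 85], [601, -137, 85], [602, -137, 77], [601, -139, 79], [601, -140, 72]]
lid [ 603.9 -172.8   51.1   50.1   16. ]
[[602, -143, 92], [603, -140, 92], [600, -138, 88], [604, -143, 91], [604, -141, 90], [604, -138, 89], [604, -139, 85], [602, -141, 81], [604, -139, 82], [604, -142, 80], [603, -139, 77], [604, -142, 76], [606, -207, 91], [606, -204, 91], [607, -202, 91], [607, -207, 90], [607, -205, 89], [607, -207, 87], [608, -205, 86], [607, -208, 82], [607, -206, 82], [605, -204, 80], [608, -204, 79], [605, -202, 76], [607, -202, 75]]
```

View pics/a.png

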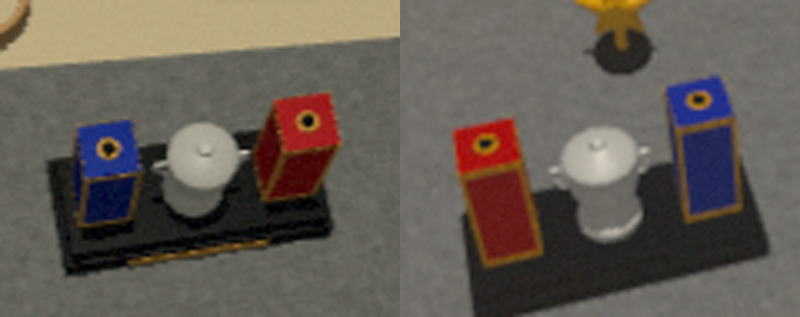

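The crops show the blue, cup and red parts upright over their holes, with the cup's handles pointing at the columns. Their offsets are within about 2 mm and their yaw is about 3.5°. Now the deck.

step_arm:
  steps:
    - {"x":0.03,"y":0.02,"z":0.02,"rx":0,"ry":0,"rz":-0.1,"claw":1}
    - {"x":0.07,"y":0.046,"z":0.04,"rx":0,"ry":0,"rz":-0.2,"claw":1}
    - {"x":0.11,"y":0.073,"z":0.06,"rx":0,"ry":0,"rz":-0.3,"claw":1}
    - {"x":0.15,"y":0.1,"z":0.08,"rx":0,"ry":0,"rz":-0.4,"claw":1}
    - {"x":0.19,"y":0.125,"z":0.1,"rx":0,"ry":0,"rz":-0.5,"claw":1}
    - {"x":0.215,"y":0.142,"z":0.125,"rx":0,"ry":0,"rz":-0.591,"claw":1}
    - {"x":0.2265,"y":0.1495,"z":0.125,"rx":0,"ry":0,"rz":-0.591,"claw":1}
    - {"x":0.2265,"y":0.1495,"z":0.125,"rx":0,"ry":0,"rz":-0.591,"claw":1}
    - {"x":0.2265,"y":0.1495,"z":0.125,"rx":0,"ry":0,"rz":-0.591,"claw":1}
    - {"x":0.2265,"y":0.1495,"z":0.125,"rx":0,"ry":0,"rz":-0.591,"claw":1}
    - {"x":0.2265,"y":0.1495,"z":0.125,"rx":0,"ry":0,"rz":-0.591,"claw":1}
  squeeze: 40

```text
time: 21.03
tool_pos: [0.4528, 0.3936, 0.1031]
tool_rot: [3.14, 0.001, 2.871]
contact_force: [-1.6, -0.0, 0.3]
opening: 0.0916
grip_force: 0.0
```

```bash
python3 -c "
from h import *
s=robot.observe(); print(s['time'],s['tool_pos'],s['contact_force'],plan(448,398.2,12,75))"
```

```text
21.0333 [0.45277755 0.3935874  0.1030812 ] [-1.57726773 -0.02316817  0.29200897] (array([ 0.0078,  0.0042,  0.1214, -0.0109]), 'phi now', np.float64(74.51))
```

step_arm:
  steps:
    - {"x":0.008,"y":0.004,"z":0.03,"rx":0,"ry":0,"rz":-0.011,"claw":1}
    - {"x":0.008,"y":0.004,"z":0.07,"rx":0,"ry":0,"rz":-0.011,"claw":1}
    - {"x":0.008,"y":0.004,"z":0.1,"rx":0,"ry":0,"rz":-0.011,"claw":1}
    - {"x":0.008,"y":0.004,"z":0.121,"rx":0,"ry":0,"rz":-0.011,"claw":1}
    - {"x":0.008,"y":0.004,"z":0.121,"rx":0,"ry":0,"rz":-0.011,"claw":1}
    - {"x":0.008,"y":0.004,"z":0.121,"rx":0,"ry":0,"rz":-0.011,"claw":1}
    - {"x":0.008,"y":0.004,"z":0.121,"rx":0,"ry":0,"rz":-0.011,"claw":1}
    - {"x":0.008,"y":0.004,"z":0.121,"rx":0,"ry":0,"rz":-0.011,"claw":1}
  squeeze: 40

```text
time: 21.7
tool_pos: [0.4477, 0.3997, 0.013]
tool_rot: [3.139, 0.002, 2.882]
contact_force: [-0.1, 0.3, -0.6]
opening: 0.0917
grip_force: 0.0
```

```bash
python3 -c "
from h import *
s=robot.observe(); print(s['time'],s['tool_pos'],s['contact_force'],plan(448,398.2,4.5,75))"
```

```text
21.7 [0.44767459 0.39972528 0.01297508] [-0.14533426  0.26507823 -0.57637465] (array([-0.0009, -0.0019,  0.0113,  0.0031]), 'phi now', np.float64(75.14))
```

step_arm:
  steps:
    - {"x":-0.0005,"y":-0.001,"z":0.006,"rx":0,"ry":0,"rz":0,"claw":1}
    - {"x":-0.0005,"y":-0.001,"z":0.011,"rx":0,"ry":0,"rz":0,"claw":1}
    - {"x":-0.0005,"y":-0.001,"z":0.011,"rx":0,"ry":0,"rz":0,"claw":1}
    - {"x":-0.0005,"y":-0.001,"z":0.011,"rx":0,"ry":0,"rz":0,"claw":0.4}
    - {"x":-0.0005,"y":-0.001,"z":0.011,"rx":0,"ry":0,"rz":0,"claw":-1}
    - {"x":-0.0005,"y":-0.001,"z":0.011,"rx":0,"ry":0,"rz":0,"claw":-1}
    - {"x":-0.0005,"y":-0.001,"z":0.011,"rx":0,"ry":0,"rz":0,"claw":-1}
    - {"x":-0.0005,"y":-0.001,"z":0.011,"rx":0,"ry":0,"rz":0,"claw":-1}
    - {"x":-0.0005,"y":-0.001,"z":0.011,"rx":0,"ry":0,"rz":0,"claw":-1}
    - {"x":-0.0005,"y":-0.001,"z":0.011,"rx":0,"ry":0,"rz":0,"claw":-1}
    - {"x":-0.0005,"y":-0.001,"z":0.011,"rx":0,"ry":0,"rz":0,"claw":-1}
  squeeze: 40

```text
time: 22.62
tool_pos: [0.4465, 0.3984, 0.0029]
tool_rot: [-3.141, -0.0, 2.883]
contact_force: [0.2, 0.0, 1.4]
opening: 0.0558
grip_force: 40.0
```

step_arm:
  steps:
    - {"x":0,"y":0,"z":-0.02,"rx":0,"ry":0,"rz":0,"claw":-1}
    - {"x":0,"y":0,"z":-0.06,"rx":0,"ry":0,"rz":0,"claw":-1}
    - {"x":0,"y":0,"z":-0.11,"rx":0,"ry":0,"rz":0,"claw":-1}
    - {"x":0,"y":0,"z":-0.16,"rx":0,"ry":0,"rz":0,"claw":-1}
    - {"x":0,"y":0,"z":-0.21,"rx":0,"ry":0,"rz":0,"claw":-1}
    - {"x":0,"y":0,"z":-0.25,"rx":0,"ry":0,"rz":0,"claw":-1}
    - {"x":0,"y":0,"z":-0.27,"rx":0,"ry":0,"rz":0,"claw":-1}
    - {"x":0,"y":0,"z":-0.27,"rx":0,"ry":0,"rz":0,"claw":-1}
    - {"x":0,"y":0,"z":-0.27,"rx":0,"ry":0,"rz":0,"claw":-1}
    - {"x":0,"y":0,"z":-0.27,"rx":0,"ry":0,"rz":0,"claw":-1}
  squeeze: 40

```text
time: 23.45
tool_pos: [0.4456, 0.3979, 0.203]
tool_rot: [-3.139, -0.003, 2.883]
contact_force: [0.9, 0.1, -4.5]
opening: 0.0553
grip_force: 40.0
```

```bash
python3 -c "
from h import *
s=robot.observe(); print(s['time'],s['tool_pos'],s['tool_rot'],s['contact_force'],plan(*Bp(0,0),190,4))"
```

```text
23.45 [0.44564368 0.39793066 0.20303248] [-3.13869306e+00 -2.62667161e-03  2.88295349e+00] [ 0.89215408  0.09971199 -4.5407988 ] (array([-0.3985, -0.6792,  0.0174,  1.5818]), 'phi now', np.float64(75.18))
```

step_arm:
  steps:
    - {"x":-0.01,"y":-0.017,"z":0,"rx":0,"ry":0,"rz":0.03,"claw":-1}
    - {"x":-0.03,"y":-0.051,"z":0,"rx":0,"ry":0,"rz":0.1,"claw":-1}
    - {"x":-0.055,"y":-0.094,"z":0,"rx":0,"ry":0,"rz":0.2,"claw":-1}
    - {"x":-0.08,"y":-0.136,"z":0,"rx":0,"ry":0,"rz":0.31,"claw":-1}
    - {"x":-0.105,"y":-0.179,"z":0,"rx":0,"ry":0,"rz":0.42,"claw":-1}
    - {"x":-0.13,"y":-0.222,"z":0,"rx":0,"ry":0,"rz":0.53,"claw":-1}
    - {"x":-0.155,"y":-0.264,"z":0,"rx":0,"ry":0,"rz":0.64,"claw":-1}
    - {"x":-0.18,"y":-0.307,"z":0,"rx":0,"ry":0,"rz":0.75,"claw":-1}
    - {"x":-0.205,"y":-0.349,"z":0,"rx":0,"ry":0,"rz":0.85,"claw":-1}
    - {"x":-0.225,"y":-0.383,"z":0,"rx":0,"ry":0,"rz":0.93,"claw":-1}
    - {"x":-0.235,"y":-0.4,"z":0,"rx":0,"ry":0,"rz":0.97,"claw":-1}
    - {"x":-0.235,"y":-0.4,"z":0,"rx":0,"ry":0,"rz":0.97,"claw":-1}
  squeeze: 40

```text
time: 24.45
tool_pos: [0.5402, 0.0594, 0.2034]
tool_rot: [-3.138, -0.0, 2.115]
contact_force: [-0.7, 0.2, -4.1]
opening: 0.0555
grip_force: 40.0
```

```bash
python3 -c "
from h import *
s=robot.observe(); print(s['time'],s['tool_pos'],s['tool_rot'],s['contact_force'],plan(*Bp(0,0),190,4))"
```

```text
24.45 [0.54016555 0.05937048 0.20337221] [-3.13834574e+00 -4.95722982e-04  2.11461849e+00] [-0.66526083  0.20153165 -4.14678997] (array([-0.3071, -0.0858,  0.0178,  0.6035]), 'phi now', np.float64(31.16))
```

step_arm:
  steps:
    - {"x":-0.02,"y":-0.006,"z":0,"rx":0,"ry":0,"rz":0.05,"claw":-1}
    - {"x":-0.06,"y":-0.017,"z":0,"rx":0,"ry":0,"rz":0.12,"claw":-1}
    - {"x":-0.1,"y":-0.028,"z":0,"rx":0,"ry":0,"rz":0.22,"claw":-1}
    - {"x":-0.145,"y":-0.041,"z":0,"rx":0,"ry":0,"rz":0.32,"claw":-1}
    - {"x":-0.19,"y":-0.053,"z":0,"rx":0,"ry":0,"rz":0.42,"claw":-1}
    - {"x":-0.235,"y":-0.066,"z":0,"rx":0,"ry":0,"rz":0.51,"claw":-1}
    - {"x":-0.275,"y":-0.077,"z":0,"rx":0,"ry":0,"rz":0.57,"claw":-1}
    - {"x":-0.3,"y":-0.084,"z":0.005,"rx":0,"ry":0,"rz":0.603,"claw":-1}
    - {"x":-0.307,"y":-0.086,"z":0.017,"rx":0,"ry":0,"rz":0.603,"claw":-1}
    - {"x":-0.307,"y":-0.086,"z":0.017,"rx":0,"ry":0,"rz":0.603,"claw":-1}
    - {"x":-0.307,"y":-0.086,"z":0.017,"rx":0,"ry":0,"rz":0.603,"claw":-1}
    - {"x":-0.307,"y":-0.086,"z":0.017,"rx":0,"ry":0,"rz":0.603,"claw":-1}
  squeeze: 40

```text
time: 25.45
tool_pos: [0.6052, -0.1648, 0.192]
tool_rot: [-3.14, -0.001, 1.649]
contact_force: [-0.1, -0.3, -3.3]
opening: 0.0556
grip_force: 40.0
```

```bash
python3 -c "
from chk import *
s=robot.observe(); p0=s['tool_pos']*1000; print(s['time'],p0,s['contact_force'],plan(*Bp(0,0),150,4))
for n in('top','scene'):
    p,d=read_camera(n); W=cloud(n,d); z=W[...,2]; h=p0[2]/1000+.013
    m=(abs(z-h)<.006)&(np.hypot(W[...,0]-.604,W[...,1]+.171)<.12)&(d>0)
    q=W[m]; print(n,len(q),rect(q),q[:,1].min(),q[:,1].max())
"
```

```text
25.45 [ 605.24104816 -164.78511248  192.04615419] [-0.12417571 -0.34761521 -3.33442982] (array([-0.0082, -0.0019,  0.0561,  0.0112]), 'phi now', np.float64(4.51))
top 1 [ 583.8 -258.5    0.     0.     0. ] -0.25847978020425744 -0.25847978020425744
scene 1083 [ 613.8 -165.6   73.4  190.     4.3] -0.26182484729161704 -0.07034650662190249
```

step_arm:
  steps:
    - {"x":-0.0085,"y":-0.001,"z":0.01,"rx":0,"ry":0,"rz":0.011,"claw":-1}
    - {"x":-0.0085,"y":-0.001,"z":0.03,"rx":0,"ry":0,"rz":0.011,"claw":-1}
    - {"x":-0.0085,"y":-0.001,"z":0.05,"rx":0,"ry":0,"rz":0.011,"claw":-1}
    - {"x":-0.0085,"y":-0.001,"z":0.06,"rx":0,"ry":0,"rz":0.011,"claw":-1}
    - {"x":-0.0085,"y":-0.001,"z":0.065,"rx":0,"ry":0,"rz":0.011,"claw":-1}
    - {"x":-0.0085,"y":-0.001,"z":0.065,"rx":0,"ry":0,"rz":0.011,"claw":-1}
    - {"x":-0.0085,"y":-0.001,"z":0.065,"rx":0,"ry":0,"rz":0.011,"claw":-1}
    - {"x":-0.0085,"y":-0.001,"z":0.065,"rx":0,"ry":0,"rz":0.011,"claw":-1}
    - {"x":-0.0085,"y":-0.001,"z":0.065,"rx":0,"ry":0,"rz":0.011,"claw":-1}
  squeeze: 40

```text
time: 26.3
tool_pos: [0.6059, -0.1731, 0.1448]
tool_rot: [3.14, 0.001, 1.639]
contact_force: [-0.7, 0.2, -3.7]
opening: 0.0557
grip_force: 40.0
```

```bash
python3 -c "
from h import *
s=robot.observe(); print(s['time'],s['tool_pos'],s['tool_rot'],s['contact_force'],plan(604.7,-171,133,4))"
```

```text
26.3 [ 0.60589288 -0.1730931   0.14475392] [3.14002618e+00 6.88067133e-04 1.63893148e+00] [-0.69406108  0.1626537  -3.669369  ] (array([ 0.0029, -0.0014,  0.0157, -0.0021]), 'phi now', np.float64(3.9))
```

step_arm:
  steps:
    - {"x":0.002,"y":-0.001,"z":0.004,"rx":0,"ry":0,"rz":0,"claw":-1}
    - {"x":0.002,"y":-0.001,"z":0.008,"rx":0,"ry":0,"rz":0,"claw":-1}
    - {"x":0.002,"y":-0.001,"z":0.011,"rx":0,"ry":0,"rz":0,"claw":-1}
    - {"x":0.002,"y":-0.001,"z":0.013,"rx":0,"ry":0,"rz":0,"claw":-1}
    - {"x":0.002,"y":-0.001,"z":0.013,"rx":0,"ry":0,"rz":0,"claw":-1}
    - {"x":0.002,"y":-0.001,"z":0.013,"rx":0,"ry":0,"rz":0,"claw":-1}
    - {"x":0.002,"y":-0.001,"z":0.013,"rx":0,"ry":0,"rz":0,"claw":-1}
    - {"x":0.002,"y":-0.001,"z":0.013,"rx":0,"ry":0,"rz":0,"claw":-1}
  squeeze: 40

```text
time: 26.97
tool_pos: [0.6047, -0.1716, 0.1342]
tool_rot: [3.141, 0.0, 1.639]
contact_force: [0.3, -0.3, -2.9]
opening: 0.0556
grip_force: 40.0
```

```bash
python3 -c "
from h import *
s=robot.observe(); print(s['time'],s['tool_pos'],s['contact_force'],plan(604.7,-171,132.5,4))
p,d=read_camera('scene'); W=cloud('scene',d); z=W[...,2]
q=W[(abs(z-.147)<.005)&(np.hypot(W[...,0]-.604,W[...,1]+.171)<.12)]; print(len(q),rect(q),q[:,2].mean())"
```

```text
26.9667 [ 0.60466543 -0.17155851  0.13419452] [ 0.29257564 -0.2900272  -2.93610772] (array([ 0.0007,  0.0001,  0.0023, -0.0023]), 'phi now', np.float64(3.9))
971 [ 613.  -172.4   74.8  189.7    3.2] 0.1467966664777363
```

Position is right: the scene centre reads y = -172.4 and -172 is expected. I lower the last 1.5 mm.

step_arm:
  steps:
    - {"x":0.0005,"y":0,"z":0.001,"rx":0,"ry":0,"rz":-0.005,"claw":-1}
    - {"x":0.0005,"y":0,"z":0.002,"rx":0,"ry":0,"rz":-0.005,"claw":-1}
    - {"x":0.0005,"y":0,"z":0.0025,"rx":0,"ry":0,"rz":-0.005,"claw":-1}
    - {"x":0.0005,"y":0,"z":0.0025,"rx":0,"ry":0,"rz":-0.005,"claw":-1}
    - {"x":0.0005,"y":0,"z":0.0025,"rx":0,"ry":0,"rz":-0.005,"claw":-1}
  squeeze: 40

```text
time: 27.43
tool_pos: [0.6047, -0.1711, 0.1329]
tool_rot: [3.141, 0.0, 1.643]
contact_force: [-1.6, 1.1, 3.2]
opening: 0.0556
grip_force: 40.0
```

step_arm:
  steps:
    - {"x":0,"y":0,"z":0,"rx":0,"ry":0,"rz":0,"claw":0.6}
    - {"x":0,"y":0,"z":0,"rx":0,"ry":0,"rz":0,"claw":0.6}
    - {"x":0,"y":0,"z":0,"rx":0,"ry":0,"rz":0,"claw":0.6}
    - {"x":0,"y":0,"z":0,"rx":0,"ry":0,"rz":0,"claw":0.6}
    - {"x":0,"y":0,"z":0,"rx":0,"ry":0,"rz":0,"claw":0.8}
    - {"x":0,"y":0,"z":-0.03,"rx":0,"ry":0,"rz":0,"claw":1}
    - {"x":0,"y":0,"z":-0.07,"rx":0,"ry":0,"rz":0,"claw":1}
    - {"x":0,"y":0,"z":-0.1,"rx":0,"ry":0,"rz":0,"claw":1}
    - {"x":0,"y":0,"z":-0.1,"rx":0,"ry":0,"rz":0,"claw":1}
    - {"x":0,"y":0,"z":-0.1,"rx":0,"ry":0,"rz":0,"claw":1}
  squeeze: 25

```text
time: 28.27
tool_pos: [0.6052, -0.1714, 0.2086]
tool_rot: [3.139, 0.001, 1.643]
contact_force: [0.3, 0.1, -0.3]
opening: 0.0916
grip_force: 0.0
```

```bash
python3 -c "
from h import *
s=robot.observe(); print(s['time'],s['tool_pos'],s['contact_force'],plan(413,-141.5,150,-4.7))"
```

```text
28.2667 [ 0.60521059 -0.1713839   0.20862123] [ 0.25199125  0.05229839 -0.25289755] (array([ 0.0582, -0.2528,  0.0782,  0.1961]), 'phi now', np.float64(4.12))
```

step_arm:
  steps:
    - {"x":0.006,"y":-0.025,"z":0,"rx":0,"ry":0,"rz":0.02,"claw":1}
    - {"x":0.016,"y":-0.07,"z":0,"rx":0,"ry":0,"rz":0.06,"claw":1}
    - {"x":0.027,"y":-0.118,"z":0,"rx":0,"ry":0,"rz":0.1,"claw":1}
    - {"x":0.038,"y":-0.166,"z":0.01,"rx":0,"ry":0,"rz":0.14,"claw":1}
    - {"x":0.049,"y":-0.21,"z":0.03,"rx":0,"ry":0,"rz":0.18,"claw":1}
    - {"x":0.055,"y":-0.24,"z":0.05,"rx":0,"ry":0,"rz":0.196,"claw":1}
    - {"x":0.058,"y":-0.253,"z":0.078,"rx":0,"ry":0,"rz":0.196,"claw":1}
    - {"x":0.058,"y":-0.253,"z":0.078,"rx":0,"ry":0,"rz":0.196,"claw":1}
    - {"x":0.058,"y":-0.253,"z":0.078,"rx":0,"ry":0,"rz":0.196,"claw":1}
    - {"x":0.058,"y":-0.253,"z":0.078,"rx":0,"ry":0,"rz":0.196,"claw":1}
    - {"x":0.058,"y":-0.253,"z":0.078,"rx":0,"ry":0,"rz":0.196,"claw":1}
  squeeze: 25

```text
time: 29.18
tool_pos: [0.4136, -0.1419, 0.1494]
tool_rot: [3.14, 0.001, 1.489]
contact_force: [-0.2, -0.7, -0.3]
opening: 0.092
grip_force: 0.0
```

```bash
python3 -c "
from chk import *
s=robot.observe(); print(s['time'],s['tool_pos'],s['contact_force'],plan(413,-141.5,37,-4.7))
tops(h=.146,r=.13)
W0=0
for n in('top','scene'):
    W=cloud(n,np.load(n+'0.npy')); z=W[...,2]; r=np.hypot(W[...,0]-.413,W[...,1]+.1415)
    q=W[(r<.04)&(z>.062)&(z<.074)][:,:2]*1000; vx,vy,x0,y0=cv2.fitLine(q.astype(np.float32),cv2.DIST_HUBER,0,.01,.01).ravel(); print(n,len(q),np.degrees(np.arctan2(vy,vx)),x0,y0)
"
```

```text
29.1833 [ 0.41364937 -0.14191843  0.14939239] [-0.17814463 -0.70428475 -0.3338155 ] (array([ 0.0005, -0.0009,  0.1499,  0.0005]), 'phi now', np.float64(-4.68))
top 1215 [ 604.7 -169.8   58.6  190.2    4.1] [ 608.6 -167.7  144.9] bgr [24. 29. 32.]
scene 1765 [ 605.4 -172.2   58.9  190.5    3.3] [ 608.4 -174.3  145.4] bgr [31. 40. 45.]
top 132 82.14389 410.6208 -138.97635
scene 94 81.08409 415.80072 -144.71036
```

step_arm:
  steps:
    - {"x":0.0005,"y":-0.001,"z":0.04,"rx":0,"ry":0,"rz":0.03,"claw":1}
    - {"x":0.0005,"y":-0.001,"z":0.08,"rx":0,"ry":0,"rz":0.03,"claw":1}
    - {"x":0.0005,"y":-0.001,"z":0.12,"rx":0,"ry":0,"rz":0.03,"claw":1}
    - {"x":0.0005,"y":-0.001,"z":0.15,"rx":0,"ry":0,"rz":0.03,"claw":1}
    - {"x":0.0005,"y":-0.001,"z":0.15,"rx":0,"ry":0,"rz":0.03,"claw":0.5}
    - {"x":0.0005,"y":-0.001,"z":0.15,"rx":0,"ry":0,"rz":0.03,"claw":-0.4}
    - {"x":0.0005,"y":-0.001,"z":0.15,"rx":0,"ry":0,"rz":0.03,"claw":-0.4}
    - {"x":0.0005,"y":-0.001,"z":0.15,"rx":0,"ry":0,"rz":0.03,"claw":-0.4}
    - {"x":0.0005,"y":-0.001,"z":0.15,"rx":0,"ry":0,"rz":0.03,"claw":-0.4}
    - {"x":0.0005,"y":-0.001,"z":0.15,"rx":0,"ry":0,"rz":0.03,"claw":-0.4}
    - {"x":0.0005,"y":-0.001,"z":0.15,"rx":0,"ry":0,"rz":0.03,"claw":-0.4}
    - {"x":0.0005,"y":-0.001,"z":0.15,"rx":0,"ry":0,"rz":0.03,"claw":-0.4}
  squeeze: 25

```text
time: 30.28
tool_pos: [0.4117, -0.141, 0.0367]
tool_rot: [3.141, 0.0, 1.465]
contact_force: [-0.1, 0.7, -0.2]
opening: 0.0429
grip_force: 0.0
```

step_arm:
  steps:
    - {"x":0,"y":0,"z":0,"rx":0,"ry":0,"rz":0,"claw":-1}
    - {"x":0,"y":0,"z":0,"rx":0,"ry":0,"rz":0,"claw":-1}
    - {"x":0,"y":0,"z":0,"rx":0,"ry":0,"rz":0,"claw":-1}
    - {"x":0,"y":0,"z":0,"rx":0,"ry":0,"rz":0,"claw":-1}
    - {"x":0,"y":0,"z":0,"rx":0,"ry":0,"rz":0,"claw":-1}
    - {"x":0,"y":0,"z":0,"rx":0,"ry":0,"rz":0,"claw":-1}
  squeeze: 25

```text
time: 30.78
tool_pos: [0.4115, -0.1409, 0.0362]
tool_rot: [3.142, -0.0, 1.465]
contact_force: [0.4, 0.2, 0.3]
opening: 0.0239
grip_force: 24.9
```

step_arm:
  steps:
    - {"x":0,"y":0,"z":-0.02,"rx":0,"ry":0,"rz":0,"claw":-1}
    - {"x":0,"y":0,"z":-0.06,"rx":0,"ry":0,"rz":0,"claw":-1}
    - {"x":0,"y":0,"z":-0.11,"rx":0,"ry":0,"rz":0,"claw":-1}
    - {"x":0,"y":0,"z":-0.16,"rx":0,"ry":0,"rz":0,"claw":-1}
    - {"x":0,"y":0,"z":-0.21,"rx":0,"ry":0,"rz":0,"claw":-1}
    - {"x":0,"y":0,"z":-0.26,"rx":0,"ry":0,"rz":0,"claw":-1}
    - {"x":0,"y":0,"z":-0.28,"rx":0,"ry":0,"rz":0,"claw":-1}
    - {"x":0,"y":0,"z":-0.28,"rx":0,"ry":0,"rz":0,"claw":-1}
    - {"x":0,"y":0,"z":-0.28,"rx":0,"ry":0,"rz":0,"claw":-1}
    - {"x":0,"y":0,"z":-0.28,"rx":0,"ry":0,"rz":0,"claw":-1}
  squeeze: 25

```text
time: 31.62
tool_pos: [0.4105, -0.1405, 0.2445]
tool_rot: [-3.139, -0.001, 1.465]
contact_force: [-0.3, -0.5, -1.6]
opening: 0.0238
grip_force: 24.9
```

```bash
python3 -c "
from h import *
s=robot.observe(); print(s['time'],s['tool_pos'],s['contact_force'],plan(604.7,-171,235,4))"
```

```text
31.6167 [ 0.41054318 -0.14046472  0.24453554] [-0.30539618 -0.49959985 -1.62844589] (array([-0.0132,  0.2617,  0.0127, -0.2232]), 'phi now', np.float64(-6.05))
```

step_arm:
  steps:
    - {"x":-0.001,"y":0.015,"z":0,"rx":0,"ry":0,"rz":-0.02,"claw":-1}
    - {"x":-0.003,"y":0.045,"z":0,"rx":0,"ry":0,"rz":-0.05,"claw":-1}
    - {"x":-0.005,"y":0.085,"z":0,"rx":0,"ry":0,"rz":-0.09,"claw":-1}
    - {"x":-0.007,"y":0.13,"z":0,"rx":0,"ry":0,"rz":-0.13,"claw":-1}
    - {"x":-0.009,"y":0.175,"z":0,"rx":0,"ry":0,"rz":-0.17,"claw":-1}
    - {"x":-0.011,"y":0.215,"z":0,"rx":0,"ry":0,"rz":-0.2,"claw":-1}
    - {"x":-0.013,"y":0.245,"z":0.005,"rx":0,"ry":0,"rz":-0.223,"claw":-1}
    - {"x":-0.013,"y":0.262,"z":0.013,"rx":0,"ry":0,"rz":-0.223,"claw":-1}
    - {"x":-0.013,"y":0.262,"z":0.013,"rx":0,"ry":0,"rz":-0.223,"claw":-1}
    - {"x":-0.013,"y":0.262,"z":0.013,"rx":0,"ry":0,"rz":-0.223,"claw":-1}
    - {"x":-0.013,"y":0.262,"z":0.013,"rx":0,"ry":0,"rz":-0.223,"claw":-1}
    - {"x":-0.013,"y":0.262,"z":0.013,"rx":0,"ry":0,"rz":-0.223,"claw":-1}
  squeeze: 25

```text
time: 32.62
tool_pos: [0.6049, -0.1712, 0.2363]
tool_rot: [-3.141, -0.0, 1.64]
contact_force: [0.0, 0.1, -1.1]
opening: 0.024
grip_force: 24.9
```

```bash
python3 -c "
from h import *
s=robot.observe(); print(s['time'],s['tool_pos'],s['contact_force'],plan(604.7,-171,190,4))
p,d=read_camera('scene'); W=cloud('scene',d); u,v=map(int,pix('scene',[.604,-.171,.22])); cv2.imwrite('pics/st.png',cv2.resize(p[v-60:v+70,u-75:u+75],None,fx=4,fy=4,interpolation=cv2.INTER_CUBIC))
z=W[...,2]; b=s['tool_pos'][2]-.036
q=W[(z>b+.004)&(z<b+.0125)&(np.hypot(W[...,0]-.604,W[...,1]+.171)<.05)]; print(len(q),rect(q))"
```

```text
32.6167 [ 0.60491593 -0.17120943  0.23633757] [ 0.03659244  0.10511234 -1.08341168] (array([ 0.0003, -0.0003,  0.0618, -0.0005]), 'phi now', np.float64(3.98))
237 [ 610.2 -174.    45.5   38.8   86.4]
```

View pics/st.png

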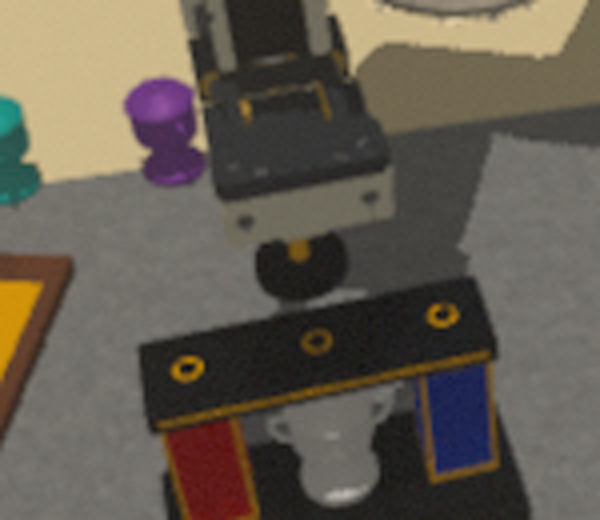

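The deck lies square on both columns with its holes at (188,367), (316,341) and (443,315). The star's foot is at (300,265) above it, and measures about 1.5 mm too far right. I correct for that while lowering.

step_arm:
  steps:
    - {"x":0.002,"y":0,"z":0.01,"rx":0,"ry":0,"rz":0,"claw":-1}
    - {"x":0.002,"y":0,"z":0.03,"rx":0,"ry":0,"rz":0,"claw":-1}
    - {"x":0.002,"y":0,"z":0.05,"rx":0,"ry":0,"rz":0,"claw":-1}
    - {"x":0.002,"y":0,"z":0.06,"rx":0,"ry":0,"rz":0,"claw":-1}
    - {"x":0.002,"y":0,"z":0.064,"rx":0,"ry":0,"rz":0,"claw":-1}
    - {"x":0.002,"y":0,"z":0.064,"rx":0,"ry":0,"rz":0,"claw":-1}
    - {"x":0.002,"y":0,"z":0.064,"rx":0,"ry":0,"rz":0,"claw":-1}
    - {"x":0.002,"y":0,"z":0.064,"rx":0,"ry":0,"rz":0,"claw":-1}
    - {"x":0.002,"y":0,"z":0.064,"rx":0,"ry":0,"rz":0,"claw":-1}
  squeeze: 25

```text
time: 33.42
tool_pos: [0.6061, -0.17, 0.1894]
tool_rot: [3.14, 0.001, 1.64]
contact_force: [0.0, 0.3, -1.2]
opening: 0.0238
grip_force: 24.9
```

```bash
python3 -c "
from h import *
s=robot.observe(); print(s['time'],s['tool_pos'],s['contact_force'],plan(604.7,-169.7,182,4))"
```

```text
33.4167 [ 0.60611415 -0.16999314  0.18936279] [ 0.01065568  0.34697295 -1.21703639] (array([ 0.0005, -0.0019,  0.0098, -0.0002]), 'phi now', np.float64(3.99))
```

step_arm:
  steps:
    - {"x":0,"y":-0.001,"z":0.003,"rx":0,"ry":0,"rz":0,"claw":-1}
    - {"x":0,"y":-0.001,"z":0.006,"rx":0,"ry":0,"rz":0,"claw":-1}
    - {"x":0,"y":-0.001,"z":0.0075,"rx":0,"ry":0,"rz":0,"claw":-1}
    - {"x":0,"y":-0.001,"z":0.009,"rx":0,"ry":0,"rz":0,"claw":-1}
    - {"x":0,"y":-0.001,"z":0.009,"rx":0,"ry":0,"rz":0,"claw":-1}
    - {"x":0,"y":-0.001,"z":0.009,"rx":0,"ry":0,"rz":0,"claw":-1}
    - {"x":0,"y":-0.001,"z":0.009,"rx":0,"ry":0,"rz":0,"claw":-1}
  squeeze: 25

```text
time: 34.0
tool_pos: [0.605, -0.1699, 0.1822]
tool_rot: [3.141, 0.0, 1.64]
contact_force: [-1.6, 1.5, 4.4]
opening: 0.0239
grip_force: 24.9
```

step_arm:
  steps:
    - {"x":0,"y":0,"z":0,"rx":0,"ry":0,"rz":0,"claw":0.6}
    - {"x":0,"y":0,"z":0,"rx":0,"ry":0,"rz":0,"claw":0.6}
    - {"x":0,"y":0,"z":0,"rx":0,"ry":0,"rz":0,"claw":0.6}
    - {"x":0,"y":0,"z":0,"rx":0,"ry":0,"rz":0,"claw":0.6}
    - {"x":0,"y":0,"z":0,"rx":0,"ry":0,"rz":0,"claw":0.6}
    - {"x":0,"y":0,"z":0,"rx":0,"ry":0,"rz":0,"claw":0.6}
    - {"x":0,"y":0,"z":0,"rx":0,"ry":0,"rz":0,"claw":0.6}
    - {"x":0,"y":0,"z":-0.03,"rx":0,"ry":0,"rz":0,"claw":0.6}
    - {"x":0,"y":0,"z":-0.08,"rx":0,"ry":0,"rz":0,"claw":0.6}
    - {"x":0,"y":0,"z":-0.13,"rx":0,"ry":0,"rz":0,"claw":0.6}
    - {"x":0,"y":0,"z":-0.16,"rx":0,"ry":0,"rz":0,"claw":0.6}
    - {"x":0,"y":0,"z":-0.16,"rx":0,"ry":0,"rz":0,"claw":0.6}
  squeeze: 25

```text
time: 35.0
tool_pos: [0.6068, -0.1706, 0.3083]
tool_rot: [3.132, 0.005, 1.641]
contact_force: [0.2, 0.3, 0.3]
opening: 0.0735
grip_force: 0.0
```

step_arm:
  steps:
    - {"x":0.04,"y":-0.03,"z":0,"rx":0,"ry":0,"rz":0,"claw":0.6}
    - {"x":0.08,"y":-0.06,"z":0,"rx":0,"ry":0,"rz":0,"claw":0.6}
    - {"x":0.12,"y":-0.09,"z":0,"rx":0,"ry":0,"rz":0,"claw":0.6}
    - {"x":0.16,"y":-0.12,"z":0,"rx":0,"ry":0,"rz":0,"claw":0.6}
    - {"x":0.2,"y":-0.15,"z":0,"rx":0,"ry":0,"rz":0,"claw":0.6}
    - {"x":0.24,"y":-0.18,"z":0,"rx":0,"ry":0,"rz":0,"claw":0.6}
    - {"x":0.28,"y":-0.2,"z":0,"rx":0,"ry":0,"rz":0,"claw":0.6}
    - {"x":0.32,"y":-0.2,"z":0,"rx":0,"ry":0,"rz":0,"claw":0.6}
    - {"x":0.36,"y":-0.2,"z":0,"rx":0,"ry":0,"rz":0,"claw":0.6}
    - {"x":0.4,"y":-0.2,"z":0,"rx":0,"ry":0,"rz":0,"claw":0.6}
    - {"x":0.4,"y":-0.2,"z":0,"rx":0,"ry":0,"rz":0,"claw":0.6}
    - {"x":0.4,"y":-0.2,"z":0,"rx":0,"ry":0,"rz":0,"claw":0.6}
  squeeze: 25

```text
time: 36.0
tool_pos: [0.4339, 0.12, 0.3012]
tool_rot: [-3.141, 0.0, 1.644]
contact_force: [-0.3, 0.1, 0.3]
opening: 0.0734
grip_force: 0.0
```

```bash
python3 -c "
from h import *
s=robot.observe(); print(s['time'],s['tool_pos'],s['contact_force'])
a=[]
for n in('top','scene'):
    p,d=read_camera(n); W=cloud(n,d); u,v=map(int,pix(n,[.604,-.171,.13])); a.append(p[v-60:v+60,u-75:u+75])
    z=W[...,2]; r=np.hypot(W[...,0]-.604,W[...,1]+.171)
    q=W[(abs(z-.146)<.005)&(r<.12)]; print(n,'deck',rect(q))
    q=W[(z>.153)&(z<.162)&(r<.04)]; print('foot',rect(q))
    q=W[(z>.18)&(r<.05)]; print('star',len(q),rect(q)); q=W[(z>.224)&(r<.05)]; print('tip',q.mean(0)*1000)
cv2.imwrite('pics/fin.png',cv2.resize(np.hstack(a),(800,320),interpolation=cv2.INTER_CUBIC))
"
```

```text
36.0 [0.43392893 0.11999331 0.30123734] [-0.3081588   0.07128721  0.27779213]
top deck [ 604.2 -170.1   57.7  190.2    4.1]
foot [ 598.3 -168.2   46.    34.5   79.1]
star 266 [ 604.5 -170.3   25.3   63.7    0.9]
tip [ 603.35258358 -168.84195139  229.3101382 ]
scene deck [ 605.5 -172.4   58.   189.9    3.7]
foot [ 607.  -172.    46.9   44.    83.9]
star 342 [ 606.4 -171.9   24.9   64.     8. ]
tip [ 607.74159147 -172.21300376  228.47260783]
```

View pics/fin.png

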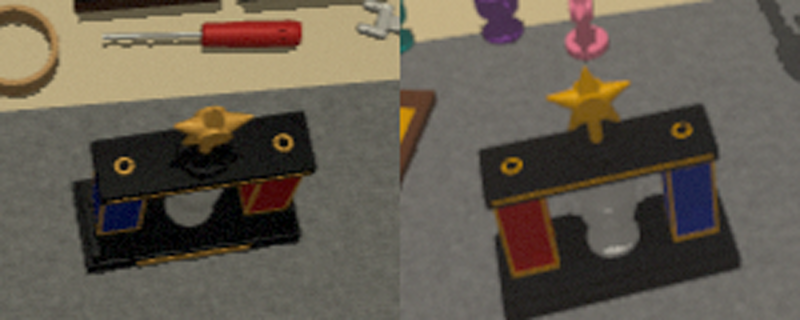

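The final view shows everything in place. The star stands upright mid-deck at (213,128) in the top crop and (590,105) in the scene crop, centred within about 1 mm with a yaw of about 4°. The deck is square on the base.

```bash
python3 -c "
from cell import robot
print(robot.hand_in())"
```

```text
the job is handed in; nothing more can be done
None
```

The trophy is dry-fitted on the black base as asked, with the parts measured within about 2 mm of their places, and it was handed in after about 36 s of robot time; the verdict was not shown.

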